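Set the coffee grinder's grind wheel and close its hopper

TASK

Get the coffee grinder ready: first roll its orange grind thumbwheel with a fingertip until the white pointer stands at the middle of the green tab (not the blue one). Then put the black lid on the bean hopper and turn it until it drops fully home into the notched rim. Let go of it, leave the wheel as set, and do not knock over or push about the other things on the counter.

Things in the scene. Friction and masses are not known exactly. Their poses are not given: they have to be found in the camera images.
- grinder: White coffee grinder fixed to the counter, 150 mm (its x) by 250 mm (its y), flat dark steel deck on top at 100 mm; origin at the centre of its underside. At its +y side a bean hopper (foot 50 mm, rim 45 mm radius) stands 45 mm above the deck; towards its -y side are the thumbwheel (middle 60 mm from the hopper's foot) and, along the -y edge, the scale with pointer and tabs.
- wheel_top (a point): Topmost point, mid-width, of the orange ribbed thumbwheel: 56 mm diameter, 16 mm wide, axle level along the grinder's y. Only a 32 mm long cap stands 5 mm out of the deck, so it cannot be pinched: press a shut fingertip on top with a few newtons, drag it along the grinder's x, lift, go back, repeat. In line with mid scale.
- wheel (a joint): Turn of the thumbwheel, rad, -1.84 to 1.84 (stops). It grows when the wheel's top is dragged to the grinder's +x, 28 mm of rim per rad, and moves the pointer 25 mm per rad the same way, 0 at mid scale. Stiff (0.7 N at the rim); it stays where it is left. A stroke may lose 1 to 2 mm of fingertip travel to slip: check and correct.
- pointer_tip (a point): Tip of the white pointer, a 3 mm wide white bar across the black scale window in the deck, under a clear pane, so that it can only be moved with the wheel. It travels along the grinder's x and its tip looks at the tabs.
- tab_green_mark (a point): Centre of the green preset tab, 8 mm along the scale, 14 mm across and 3 mm high, fixed on the deck beside the scale window; axes parallel to the grinder's. The wanted setting: pointer tip level with this along the grinder's x.
- tab_blue_mark (a point): Centre of the blue preset tab, same size: another person's setting, not wanted. The two tabs lie on opposite sides of mid scale.
- hopper_mouth (a point): Centre of the hopper's open mouth, level with its rim's top, 145 mm above the counter. Round hole of 35 mm radius; the black rim is 10 mm wide with six evenly spaced open notches (every 60 degrees), each 13 mm wide and 7 mm deep.
- lid_grip (a point): Centre of the lid's upright bar grip (pale wood, 40 mm along the lid's x, 14 mm across its y, 26 mm high). Below it a black disc, 46 mm radius, 6 mm thick, top 13 mm below this point; below that a round plug, 33.5 mm radius, 14 mm deep, tapered at its foot, on which the lid stands at the start (this point is then 33 mm above the counter). About 0.13 kg.
- lid_seat (a point): Centre of the lid disc's underside, 19 mm below lid_grip; fully home it is level with hopper_mouth. Two opposite lugs, 8 mm wide, 6 mm high, are hidden under the disc, bearing unmarked. While they ride on the rim the disc stands 6 mm high; turned up to 60 degrees with fingers loose on the bar, it drops in by its own weight when they meet notches.
- mug: White mug, 80 mm wide, 90 mm high: leave alone.
- tumbler1: Blue tumbler nearest the lid, 76 mm wide, 100 mm high: leave alone.
- canister: White ceramic jar with wooden lid, 90 mm wide, 110 mm high: leave alone.
- mill: Dark wood pepper mill, 56 mm wide, 165 mm high: leave alone.
- spoon: Steel spoon lying on the counter, 160 mm long: leave alone.

How it is judged:
By the outcome, as a careful person would: the job done as asked, in the order asked, and still so for the second after the job is handed in, with the robot touching nothing.
It also fails if it takes over 72 s, if anything falls off the work surface, if the arm or the gripper's body presses on something with over 40 N, if the wrist force passes 120 N, or if a joint passes its speed limit or range.

ROBOT

A 6-joint arm with a two-finger parallel gripper is mounted at the origin on the work surface. World frame = base frame: x ahead of the robot, y to its left, z up, the work surface at z = 0. Lengths are in m, angles in rad, forces in N, time in s.
With the tool pointing down it reaches from about 0.4 to 0.825 m from the base axis. Payload 7 kg.
Tool frame: the origin (TCP) lies midway between the tips of the shut fingers; the grasp point (between the pads) lies 19 mm behind it; y points along the fingers, z is the direction in which the jaws open and shut, and the axes are right-handed (so a half turn about y gives the same grasp; the last joint's range is limited). The gripper opens to 88 mm and grips with 3 to 60 N. Pads are 19 mm wide; open, the fingers measure 130 mm over their backs; the gripper's body (78 mm by 193 mm) begins 47 mm behind the grasp point.
Start: joints at [-0.82, 0.359, 0.012, 0, -1.224, -0.288], TCP at [0.301, -0.604, 0.188] pointing down, gripper open.
Joint ranges: [-3.07, 3.07], [-1.43, 2.12], [-1.02, 1.25], [-3.03, 1.67], [-3.05, -0], [-3.03, 3.03]. Speed limits (rad/s): [2.39, 2.39, 3.01, 3.14, 3.14, 3.14].

INTERFACE

Orientations are given as [roll, pitch, yaw] about the fixed x, y, z axes, in that order (R = Rz(yaw) Ry(pitch) Rx(roll)).
In Python, from station import readout, eyes, job, nets gives the robot as it stands.
- The arm moves only by the tool play_rows, never from a script. Its argument "increments" is a list of rows, each an object with "linear": the shift along the tool's x, y, z in m, a list of three; "rotation": the turn, a rotation vector about the tool's x, y, z in degrees, a list of three; "claw": the closure, from 0 (fully open) to 1 (shut). A call has 1 to 5 rows; each row is the pose to reach, as a shift and turn from the pose measured when the call began, along the tool's axes at that moment; what a row does not reach only later rows make up. A row lasts 1/8 s, in which the tool goes at most 62.5 mm and 10.7 degrees, less where a joint would pass 70% of its speed; a pose out of reach is approached as far as the arm can. A call with a gripper value outside its range is refused whole. The fingers move at their own pace and stop on an object; "newtons" is the grip in N (left out, the last holds). Time passes only in rows, so rows that repeat a pose let the fingers close. It gives the time, the measured TCP pose, the force and the opening at its end, in the units of the state.
- readout.get_state(): the state, without advancing time (a new reading comes with each control period).
- eyes.grab_frame(name): name is "scene" or "side" or "wrist"; returns (picture, depth): 480x640x3 uint8, blue, green, red; 480x640 float32, m along the optical axis (not along the pixel's ray), 0 where there is no reading.
- eyes.camera_model(name): a dict with "intrinsics" (3x3 intrinsics, pixels), "R" (3x3) and "t" (3): a world point X has camera coordinates R X + t. Camera axes: x right, y down, z forward; pixel columns grow to the right and rows downward; lengths in m; the calibration is good to about 2 mm. A picture is of the moment at which its call begins: read the wrist's pose just before it. camera_model takes no time and is no camera call; for the wrist camera it gives the pose at the moment of the call.
- job.job_done(): hands the job in, once; it reports no verdict.
Trained networks look in the newest picture that a camera, given by its name, has taken for a name from the list of things; names that differ only in an ending like _2 or _b are one class to them, and where a whole thing is asked for, a point or a joint stands for the part that bears it (a point fixed in the world has none). Each returns a list of dicts, best first, with "score" (0 to 1); they miss things now and then, are a little off and sometimes report something else, mostly with a low value. They report only what shows in the picture. A call takes as long as a camera call.
- nets.regions_of(label, camera): "region" (480x640 bool, what is visible of it) and "rect" ([left, top, right, bottom] in pixels, round what is visible of it).
The state is a dict: "t": time; "q": joint angles; "qd": joint speeds; "joint_efforts": joint torques, N m; "eef_pos": TCP position; "ee_rot": TCP orientation; "force": force on the tool from outside, world axes, zero at the start; "moment": the same for the moment, N m; "width": finger opening in m.
Only numpy, scipy, OpenCV 4.12 (cv2) and the standard library are available. Lean on these libraries where they do the work, as an engineer would, in place of code of your own. Each camera call takes 0.05 s, during which the arm holds its last target.

## Working session

There is one attempt and no reset: what is moved stays moved. The work goes in short steps, Python scripts to look and compute and a tool call to move; the robot and the scene stay as the last step left them, time stands still between calls to the robot, and variables do not carry over. Pictures are saved under pics/ and viewed, and the job is handed in when it is done.

Besides the shell and the picture viewer there is one more tool, called after "Call:" by a JSON object that holds its "fn" and its "kwargs", one argument or row to a line. play_rows: Moves the arm, as the interface text tells. Its arguments: {"type":"object","properties":{"increments":{"type":"array","items":{"type":"object","properties":{"linear":{"type":"array","items":{"type":"number"}},"rotation":{"type":"array","items":{"type":"number"}},"claw":{"type":"number"}}}},"newtons":{"type":"number"}},"required":["increments"]}

```bash
mkdir -p pics; ls
python3 - <<'E'
from station import readout, eyes
import cv2
s=readout.get_state(); print(s)
for n in ["scene","side","wrist"]:
    p,d=eyes.grab_frame(n); cv2.imwrite(f"pics/{n}0.png",p)
    m=eyes.camera_model(n); print(n,m)
E
```

```text
pics
{'t': 0.0, 'q': array([-8.19892557e-01,  3.59394033e-01,  1.10124552e-02, -3.38249002e-04,
       -1.22405883e+00, -2.88103034e-01]), 'qd': array([ 0.00051284, -0.00035325,  0.00215756, -0.00206974,  0.00081409,
       -0.0003582 ]), 'joint_efforts': array([-1.03990391e-05, -5.82719350e+01,  2.93053436e+01,  6.99719712e+00,
        6.72708979e-03, -2.02061574e-04]), 'eef_pos': array([ 0.30107268, -0.60350816,  0.18720005]), 'ee_rot': array([-1.56912966e+00,  1.62318299e-04,  4.62685661e-01]), 'force': array([0.59022279, 0.33361459, 0.42077288]), 'moment': array([0.03215303, 0.04202328, 0.01943255]), 'width': 0.08799101640857003}
scene {'intrinsics': array([[468.45586498,   0.        , 314.44024672],
       [  0.        , 468.45586498, 226.48237033],
       [  0.        ,   0.        ,   1.        ]]), 'R': array([[-0.34743374,  0.93757086, -0.01583308],
       [ 0.74122515,  0.26425391, -0.6170536 ],
       [-0.57434752, -0.22612111, -0.78676182]]), 't': array([ 0.19755623, -0.34865055,  1.46001612])}
side {'intrinsics': array([[617.29691222,   0.        , 326.86025338],
       [  0.        , 617.29691222, 242.37838568],
       [  0.        ,   0.        ,   1.        ]]), 'R': array([[-9.99786488e-01, -1.36065268e-02, -1.55512289e-02],
       [-2.43341757e-04,  7.60296578e-01, -6.49576057e-01],
       [ 2.06620201e-02, -6.49433580e-01, -7.60137557e-01]]), 't': array([0.53313375, 0.05750941, 1.37489089])}
wrist {'intrinsics': array([[355.41672309,   0.        , 317.11405419],
       [  0.        , 355.41672309, 235.99160064],
       [  0.        ,   0.        ,   1.        ]]), 'R': array([[-0.44709046,  0.89448764,  0.00140537],
       [ 0.85790803,  0.42836116,  0.28372616],
       [ 0.25318754,  0.12805693, -0.95890432]]), 't': array([ 0.6745515 , -0.03462219,  0.39147983])}
```

View pics/scene0.png

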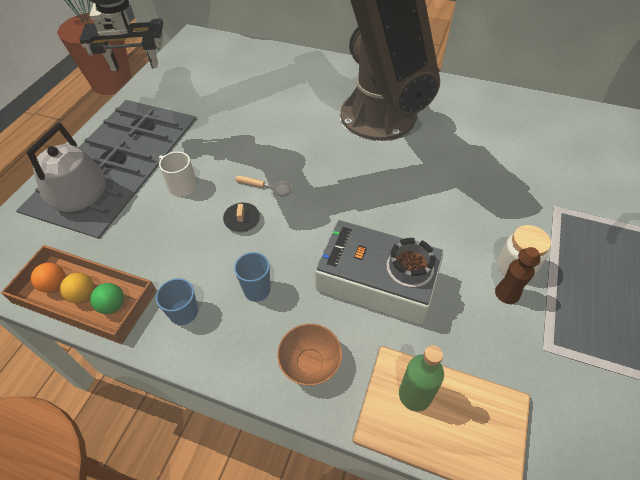

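View pics/side0.png

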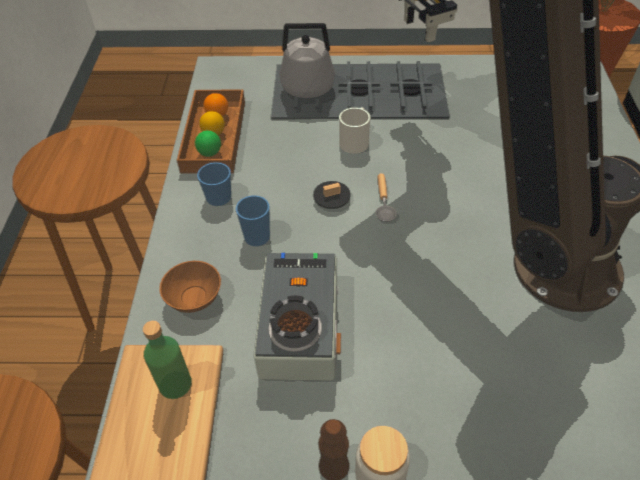

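View pics/wrist0.png

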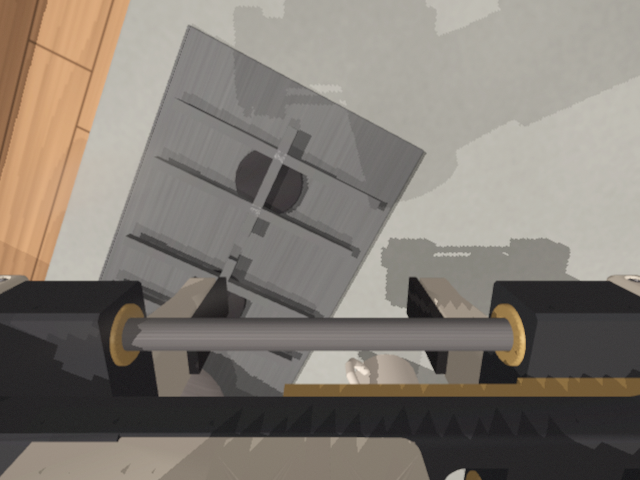

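```bash
cat > h.py <<'E'
from station import readout, eyes, nets
import numpy as np, cv2
from scipy.spatial.transform import Rotation as Ro
def unproj(m,u,v,z):
    K=m["intrinsics"]; c=np.stack([(u-K[0,2])*z/K[0,0],(v-K[1,2])*z/K[1,1],z+0*u],-1)
    return (c-m["t"])@m["R"]
def atz(m,u,v,z):
    K=m["intrinsics"]; R=m["R"]; o=-R.T@m["t"]; d=R.T@np.array([(u-K[0,2])/K[0,0],(v-K[1,2])/K[1,1],1.])
    return o+d*(z-o[2])/d[2]
def proj(m,X):
    c=m["R"]@np.asarray(X)+m["t"]; p=m["intrinsics"]@c; return p[:2]/p[2]
def pts(cam,label,d,k=0):
    r=nets.regions_of(label,cam)
    if len(r)<=k: return None,None,None
    g=r[k]["region"]; v,u=np.nonzero(g&(d>0)); m=eyes.camera_model(cam)
    return unproj(m,u.astype(float),v.astype(float),d[v,u].astype(float)),r[k],(u,v)
E
python3 - <<'E'
from h import *
ims={}
for cam in ["scene","side"]:
    p,d=eyes.grab_frame(cam); ims[cam]=p
    np.savez(f"pics/{cam}.npz",p=p,d=d)
    for l in ["grinder","wheel","pointer_tip","tab_green_mark","tab_blue_mark","hopper_mouth","lid_grip","tumbler1","mug","spoon"]:
        P,r,_=pts(cam,l,d)
        if P is None or len(P)==0: print(cam,l,None); continue
        print(cam,l,round(r["score"],2),np.round(r["rect"]),len(P),"med",np.median(P,0).round(4),"lo",np.percentile(P,2,0).round(3),"hi",np.percentile(P,98,0).round(3))
a=ims["scene"][205:325,300:460]; cv2.imwrite("pics/zs.png",cv2.resize(a,None,fx=5,fy=5,interpolation=cv2.INTER_CUBIC))
a=ims["side"][240:390,240:350]; cv2.imwrite("pics/zd.png",cv2.resize(a,None,fx=4,fy=4,interpolation=cv2.INTER_CUBIC))
E
```

```text
scene grinder 0.78 [316. 220. 446. 323.] 8872 med [0.6267 0.1671 0.0993] lo [0.523 0.043 0.017] hi [0.665 0.279 0.145]
scene wheel 0.68 [355. 247. 366. 260.] 93 med [0.5909 0.1135 0.1026] lo [0.572 0.105 0.099] hi [0.604 0.122 0.107]
scene pointer_tip None
scene tab_green_mark None
scene tab_blue_mark None
scene hopper_mouth 0.79 [316. 222. 442. 324.] 8768 med [0.627  0.1668 0.0993] lo [0.524 0.044 0.019] hi [0.665 0.278 0.145]
scene lid_grip 0.72 [223. 204. 258. 230.] 737 med [ 0.5322 -0.2101  0.0196] lo [ 0.489 -0.254  0.016] hi [ 0.569 -0.174  0.047]
scene tumbler1 0.74 [232. 251. 269. 303.] 1357 med [ 0.6984 -0.0951  0.0668] lo [ 0.667 -0.127  0.006] hi [ 0.736 -0.057  0.101]
scene mug 0.94 [160. 153. 197. 194.] 1256 med [ 0.4777 -0.4171  0.0571] lo [ 0.432 -0.462  0.003] hi [ 0.509 -0.384  0.09 ]
scene spoon 0.95 [236. 175. 293. 197.] 437 med [ 0.4007 -0.1861  0.0114] lo [ 0.374 -0.284 -0.   ] hi [ 0.417 -0.136  0.02 ]
side grinder 0.68 [255. 254. 343. 380.] 9707 med [0.585  0.2127 0.1009] lo [0.514 0.049 0.024] hi [0.658 0.286 0.146]
side wheel 0.52 [291. 276. 304. 285.] 86 med
[... 164 characters left out ...]
451 med [0.4363 0.4697 0.1099] lo [0.396 0.426 0.056] hi [0.475 0.497 0.114]
side hopper_mouth 0.73 [253. 256. 342. 379.] 9573 med [0.5855 0.2118 0.101 ] lo [0.514 0.05  0.026] hi [0.658 0.286 0.146]
side lid_grip 0.83 [311. 181. 350. 213.] 855 med [ 0.5257 -0.2072  0.0212] lo [ 0.484 -0.26   0.002] hi [ 0.567 -0.171  0.048]
side tumbler1 0.6 [237. 196. 268. 244.] 1376 med [ 0.6994 -0.0755  0.0694] lo [ 0.666 -0.128  0.005] hi [ 0.733 -0.056  0.102]
side mug 0.57 [340. 108. 372. 157.] 1301 med [ 0.4673 -0.3994  0.0578] lo [ 0.429 -0.465  0.001] hi [ 0.506 -0.382  0.092]
side spoon 0.69 [374. 175. 400. 223.] 504 med [ 0.3982 -0.1776  0.0119] lo [ 0.373 -0.281 -0.001] hi [ 0.415 -0.134  0.023]
```

View pics/zs.png

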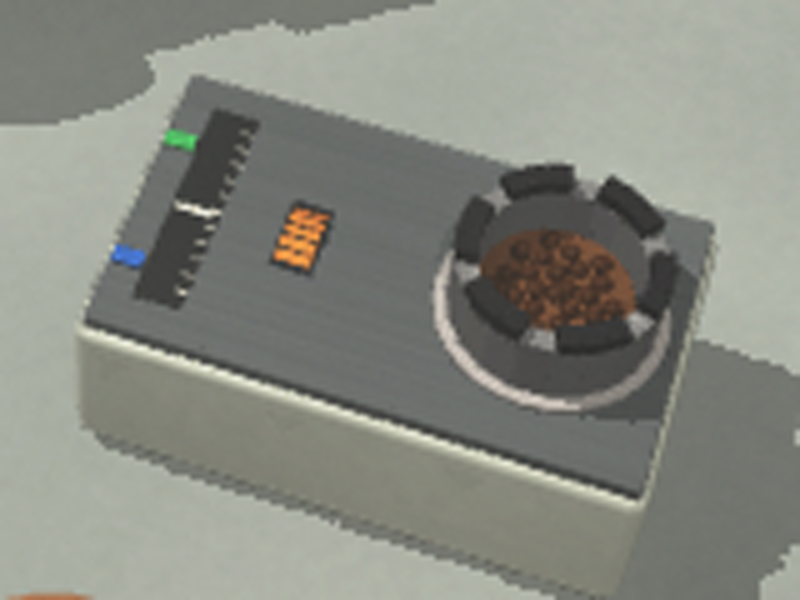

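View pics/zd.png

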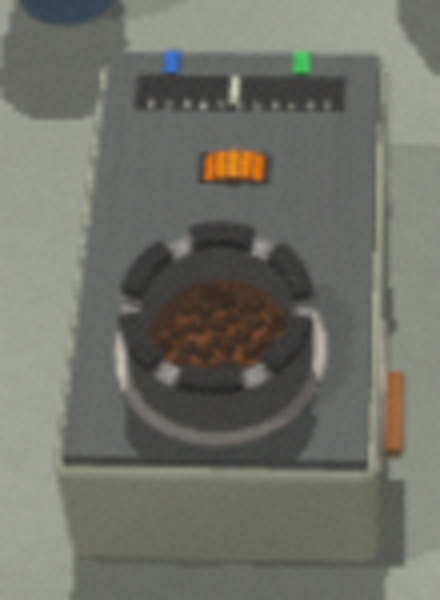

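Run:
```python
from h import *
for cam in ["scene","side"]:
    f=np.load(f"pics/{cam}.npz"); p,d=f["p"],f["d"]; m=eyes.camera_model(cam)
    v,u=np.nonzero(d>0); X=unproj(m,u.astype(float),v.astype(float),d[v,u].astype(float))
    box=(X[:,0]>.45)&(X[:,0]<.72)&(X[:,1]>0)&(X[:,1]<.33)
    k=box&(abs(X[:,2]-.1)<.008); r=cv2.minAreaRect(X[k,:2].astype(np.float32)); print(cam,"deck",r, np.median(X[k,2]))
    k=box&(X[:,2]>.137); Q=X[k]; r=cv2.minEnclosingCircle(Q[:,:2].astype(np.float32)); print("rim",r,np.median(Q[:,2]))
    hsv=cv2.cvtColor(p,cv2.COLOR_BGR2HSV)
    M=np.zeros(d.shape,bool); M[v[box],u[box]]=1
    top=np.zeros(d.shape,bool); kk=box&(abs(X[:,2]-.1)<.015); top[v[kk],u[kk]]=1
    H,S,V=[hsv[...,i].astype(int) for i in range(3)]
    for n,msk,z in [("green",(H>45)&(H<80)&(S>120),.103),("blue",(H>100)&(H<125)&(S>120),.103),("orange",(H>3)&(H<25)&(S>170)&(V>150),.104)]:
        a,b=np.nonzero(msk&top); 
        if len(a)==0: print(n,None); continue
        print(n,len(a),b.mean(),a.mean(),atz(m,b.mean(),a.mean(),z).round(4))
    K=(V>170)&(S<60)&top; K[ :, :]&=True
    a,b=np.nonzero(K); Y=np.array([atz(m,x,y,.1) for x,y in zip(b,a)]); 
    s=(Y[:,1]<.1)&(Y[:,1]>.04); print("white",[(x,y,q.round(3)[:2].tolist(),V[y,x]) for x,y,q in zip(b[s],a[s],Y[s])][:40])
    # lid grip
    kk=(X[:,0]>.45)&(X[:,0]<.6)&(X[:,1]>-.28)&(X[:,1]<-.15)&(X[:,2]>.038); Q=X[kk]; print("grip",Q.mean(0),cv2.minAreaRect(Q[:,:2].astype(np.float32)),np.median(Q[:,2]))
    kk=(X[:,0]>.45)&(X[:,0]<.6)&(X[:,1]>-.28)&(X[:,1]<-.15)&(X[:,2]>.014)&(X[:,2]<.026); Q=X[kk]; print("disc",cv2.minEnclosingCircle(Q[:,:2].astype(np.float32)),np.median(Q[:,2]))
```

```text
scene deck ((0.5899351835250854, 0.15973812341690063), (0.24616000056266785, 0.14852899312973022), 89.1553726196289) 0.09965990051529766
rim ((0.5891725420951843, 0.22552341222763062), 0.04709870368242264) 0.14350733752085573
green 16 335.625 232.5 [0.5572 0.048  0.103 ]
blue 20 325.3 255.6 [0.624  0.0472 0.103 ]
orange 57 359.57894736842104 252.2280701754386 [0.5913 0.1142 0.104 ]
white [(np.int64(336), np.int64(246), [0.59, 0.06], np.int64(225)), (np.int64(337), np.int64(246), [0.589, 0.062], np.int64(238)), (np.int64(338), np.int64(246), [0.589, 0.064], np.int64(209)), (np.int64(339), np.int64(246), [0.588, 0.066], np.int64(209)), (np.int64(339), np.int64(247), [0.59, 0.067], np.int64(225)), (np.int64(340), np.int64(247), [0.59, 0.069], np.int64(239)), (np.int64(341), np.int64(247), [0.589, 0.071], np.int64(238)), (np.int64(342), np.int64(247), [0.588, 0.073], np.int64(211)), (np.int64(343), np.int64(247), [0.587, 0.075], np.int64(206)), (np.int64(336), np.int64(263), [0.632, 0.074], np.int64(207)), (np.int64(316), np.int64(270), [0.663, 0.04], np.int64(189)), (np.int64(316), np.i
[... 2352 characters left out ...]
.103 ]
blue 20 282.5 255.0 [0.6229 0.047  0.103 ]
orange 89 298.19101123595505 280.85393258426967 [0.5874 0.1145 0.104 ]
white [(np.int64(298), np.int64(260), [0.59, 0.058], np.int64(193)), (np.int64(298), np.int64(261), [0.59, 0.06], np.int64(198)), (np.int64(298), np.int64(262), [0.59, 0.063], np.int64(205)), (np.int64(298), np.int64(263), [0.59, 0.066], np.int64(199)), (np.int64(298), np.int64(264), [0.59, 0.068], np.int64(180))]
grip [ 0.52621393 -0.21167942  0.04526984] ((0.5253947377204895, -0.21289357542991638), (0.041193101555109024, 0.01849428191781044), 25.91436004638672) 0.04518383646496742
disc ((0.5277699828147888, -0.21494722366333008), 0.05005793273448944) 0.020606869959055356
```

```bash
cat >> h.py <<'E'
def goto(p,yaw,roll=-np.pi/2):
    s=readout.get_state(); R0=Ro.from_euler('xyz',s["ee_rot"]); R1=Ro.from_euler('xyz',[roll,0,yaw])
    print("t",round(s["t"],2),"at",s["eef_pos"].round(4),s["ee_rot"].round(3),"F",s["force"].round(2),"w",round(s["width"],4))
    print("linear",R0.inv().apply(np.array(p)-s["eef_pos"]).round(4).tolist(),"rot",np.degrees((R0.inv()*R1).as_rotvec()).round(2).tolist())
E
python3 -c "
from h import *
goto([.65,.09,.25],-.015)"
```

```text
t 1.25 at [ 0.3013 -0.604   0.1882] [-1.571 -0.     0.463] F [0.11 0.74 0.59] w 0.0871
linear [0.6218, -0.0618, 0.4653] rot [-0.0, 27.37, 0.0]
```

Call:
{"fn": "play_rows", "kwargs": {
  "increments": [
    {"linear":[0.6218,-0.0618,0.4653],"rotation":[0,27.4,0],"claw":1},
    {"linear":[0.6218,-0.0618,0.4653],"rotation":[0,27.4,0],"claw":1},
    {"linear":[0.6218,-0.0618,0.4653],"rotation":[0,27.4,0],"claw":1},
    {"linear":[0.6218,-0.0618,0.4653],"rotation":[0,27.4,0],"claw":1},
    {"linear":[0.6218,-0.0618,0.4653],"rotation":[0,27.4,0],"claw":1}
  ]
}}

```text
t: 1.88
eef_pos: [0.4399, -0.3282, 0.2131]
ee_rot: [-1.571, -0.001, -0.016]
force: [0.7, -0.2, 0.0]
width: 0.0434
```

```bash
python3 -c "
from h import *
goto([.65,.09,.25],-.015)"
```

```text
t 1.88 at [ 0.4399 -0.3282  0.2131] [-1.571e+00 -1.000e-03 -1.600e-02] F [ 0.66 -0.2   0.04] w 0.0434
linear [0.2036, -0.0369, 0.4214] rot [0.02, -0.03, 0.04]
```

Call:
{"fn": "play_rows", "kwargs": {
  "increments": [
    {"linear":[0.2036,-0.0369,0.4214],"claw":1},
    {"linear":[0.2036,-0.0369,0.4214],"claw":1},
    {"linear":[0.2036,-0.0369,0.4214],"claw":1},
    {"linear":[0.2036,-0.0369,0.4214],"claw":1},
    {"linear":[0.2036,-0.0369,0.4214],"claw":1}
  ]
}}

```text
invalid input at $.increments[0]: expected keys linear, rotation, claw
```

```bash
python3 -c "
from h import *
goto([.65,.09,.25],-.015)"
```

```text
t 1.88 at [ 0.4399 -0.3282  0.2131] [-1.571e+00 -1.000e-03 -1.600e-02] F [ 0.66 -0.2   0.04] w 0.0434
linear [0.2036, -0.0369, 0.4214] rot [0.02, -0.03, 0.04]
```

Call:
{"fn": "play_rows", "kwargs": {
  "increments": [
    {"linear":[0.2036,-0.0369,0.4214],"rotation":[0,0,0],"claw":1},
    {"linear":[0.2036,-0.0369,0.4214],"rotation":[0,0,0],"claw":1},
    {"linear":[0.2036,-0.0369,0.4214],"rotation":[0,0,0],"claw":1},
    {"linear":[0.2036,-0.0369,0.4214],"rotation":[0,0,0],"claw":1},
    {"linear":[0.2036,-0.0369,0.4214],"rotation":[0,0,0],"claw":1}
  ]
}}

```text
t: 2.5
eef_pos: [0.5797, -0.0495, 0.2381]
ee_rot: [-1.571, -0.002, -0.015]
force: [0.8, -1.0, -0.5]
width: 0.0006
```

```bash
python3 -c "
from h import *
goto([.65,.09,.25],-.015)"
```

```text
t 2.5 at [ 0.5797 -0.0495  0.2381] [-1.571 -0.002 -0.015] F [ 0.8  -0.99 -0.5 ] w 0.0006
linear [0.0682, -0.0119, 0.1405] rot [0.01, -0.01, 0.09]
```

Call:
{"fn": "play_rows", "kwargs": {
  "increments": [
    {"linear":[0.0682,-0.0119,0.1405],"rotation":[0,0,0],"claw":1},
    {"linear":[0.0682,-0.0119,0.1405],"rotation":[0,0,0],"claw":1},
    {"linear":[0.0682,-0.0119,0.1405],"rotation":[0,0,0],"claw":1},
    {"linear":[0.0682,-0.0119,0.1405],"rotation":[0,0,0],"claw":1}
  ]
}}

```text
t: 3.0
eef_pos: [0.6506, 0.0923, 0.2491]
ee_rot: [-1.571, -0.001, -0.013]
force: [-0.6, 0.3, -0.5]
width: 0.0008
```

```bash
python3 -c "
from h import *
goto([.59,.115,.15],-.015)
m=eyes.camera_model('wrist'); p,d=eyes.grab_frame('wrist'); np.savez('pics/w1.npz',p=p,d=d,**m); cv2.imwrite('pics/w1.png',p)
for l in ['wheel','pointer_tip','tab_green_mark','hopper_mouth']:
  for X in nets.regions_of(l,'wrist')[:2]: print(l,X['score'],X['rect'])
"
```

```text
t 3.0 at [0.6506 0.0923 0.2491] [-1.571e+00 -1.000e-03 -1.300e-02] F [-0.63  0.32 -0.46] w 0.0008
linear [-0.061, 0.0991, 0.022] rot [0.03, 0.13, 0.04]
wheel 0.75 [332.6, 129.6, 348.4, 162.3]
pointer_tip 0.5 [282.4, 145.8, 296.4, 149.6]
tab_green_mark 0.69 [261.0, 104.9, 274.8, 113.8]
hopper_mouth 0.73 [255.9, 54.0, 536.2, 220.1]
```

View pics/w1.png

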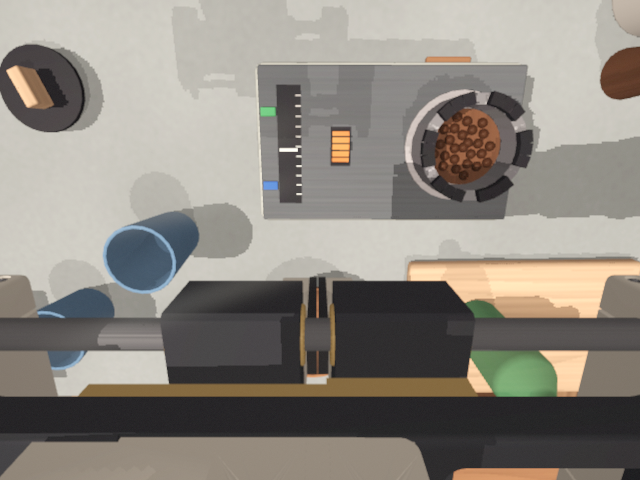

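```bash
cat >> h.py <<'E'
YAW=-0.0148
def meas(f,verbose=True):
    p=f["p"]; m=dict(intrinsics=f["intrinsics"],R=f["R"],t=f["t"])
    hsv=cv2.cvtColor(p,cv2.COLOR_BGR2HSV); H,S,V=[hsv[...,i].astype(int) for i in range(3)]
    out={}
    for n,msk,z in [("green",(H>45)&(H<80)&(S>120),.103),("blue",(H>106)&(H<125)&(S>150),.103),("orange",(H>3)&(H<25)&(S>170)&(V>150),.104)]:
        nn,lab,st,ce=cv2.connectedComponentsWithStats((msk).astype(np.uint8))
        for i in range(1,nn):
            X=atz(m,*ce[i],z)
            if 15<st[i,4]<900 and .5<X[0]<.66 and .03<X[1]<.14:
                a=st[i]; 
                if n not in out or a[4]>out[n][2]: out[n]=(X,ce[i],a[4])
    # pointer: white rows in columns within window
    g=out["green"][0]; ax=np.array([np.cos(YAW),np.sin(YAW)]); ay=np.array([-ax[1],ax[0]])
    xs=np.linspace(-.02,.09,441); prof=np.zeros(441)
    gray=p.min(2).astype(np.float32)
    for oy in np.linspace(.0125,.0185,13):
        P=[proj(m,[*(g[:2]+ax*x+ay*oy),.1]) for x in xs]; P=np.array(P,np.float32)
        prof+=cv2.remap(gray,P[:,:1],P[:,1:],cv2.INTER_LINEAR)[:,0]/13
    b=np.argmax(prof); w=slice(max(b-16,0),b+17); ww=np.clip(prof[w]-np.percentile(prof,30)-20,0,None)
    out["dp"]=(xs[w]*ww).sum()/ww.sum(); out["peak"]=prof[b]
    if verbose:
        for k in out: print(k,out[k])
    return out
E
python3 -c "
from h import *
f=np.load('pics/w1.npz'); meas(f)
m=dict(intrinsics=f['intrinsics'],R=f['R'],t=f['t']); d=f['d']
v,u=np.nonzero((d>0)); X=unproj(m,u.astype(float),v.astype(float),d[v,u].astype(float))
b=(v<240)&(X[:,0]>.45)&(X[:,0]<.7)&(X[:,1]>0.02)&(X[:,1]<.33)
k=b&(abs(X[:,2]-.1)<.006); print(cv2.minAreaRect(X[k,:2].astype(np.float32)),np.median(X[k,2]))
k=b&(X[:,2]>.138); print(cv2.minEnclosingCircle(X[k,:2].astype(np.float32)),np.median(X[k,2]))
cv2.imwrite('pics/w1z.png',cv2.resize(f['p'][50:230,240:400],None,fx=3.3,fy=3.3,interpolation=cv2.INTER_CUBIC))
"
```

```text
Traceback (most recent call last):
  File "h.py", line 34, in meas
    g=out["green"][0]; ax=np.array([np.cos(YAW),np.sin(YAW)]); ay=np.array([-ax[1],ax[0]])
      ~~~^^^^^^^^^
KeyError: 'green'
```

```bash
python3 -c "
from h import *
f=np.load('pics/w1.npz'); 
m=dict(intrinsics=f['intrinsics'],R=f['R'],t=f['t']); d=f['d']
print(-m['R'].T@m['t'],m['R'])
h=cv2.cvtColor(f['p'],cv2.COLOR_BGR2HSV); print(h[109:114,262:274,:].tolist()[2]); print(atz(m,268,111,.103),unproj(m,268.,111.,float(d[111,268])))
v,u=np.nonzero((d>0)); X=unproj(m,u.astype(float),v.astype(float),d[v,u].astype(float))
b=(v<240)&(X[:,0]>.45)&(X[:,0]<.7)&(X[:,1]>0.02)&(X[:,1]<.33)
k=b&(abs(X[:,2]-.1)<.006); print(cv2.minAreaRect(X[k,:2].astype(np.float32)),np.median(X[k,2]))
k=b&(X[:,2]>.138); print(cv2.minEnclosingCircle(X[k,:2].astype(np.float32)),np.median(X[k,2]))
cv2.imwrite('pics/w1z.png',cv2.resize(f['p'][50:230,240:400],None,fx=3.3,fy=3.3,interpolation=cv2.INTER_CUBIC))
"
```

```text
[0.57331011 0.09285208 0.44589923] [[ 1.18318849e-02  9.99929931e-01 -3.73144778e-04]
 [ 9.58586821e-01 -1.12364872e-02  2.84578719e-01]
 [ 2.84554586e-01 -3.72479430e-03 -9.58652603e-01]]
[[66, 106, 207], [66, 106, 206], [66, 105, 207], [65, 105, 206], [65, 105, 206], [66, 105, 206], [66, 105, 207], [65, 106, 206], [66, 107, 205], [65, 108, 205], [66, 107, 205], [65, 109, 204]]
[0.55575751 0.0481708  0.103     ] [0.55576036 0.04817807 0.10305582]
((0.587782084941864, 0.15941737592220306), (0.2426656037569046, 0.14277830719947815), 88.96987915039062) 0.10026697503170579
((0.5885887742042542, 0.22429122030735016), 0.045775387436151505) 0.14480407691859137
```

View pics/w1z.png

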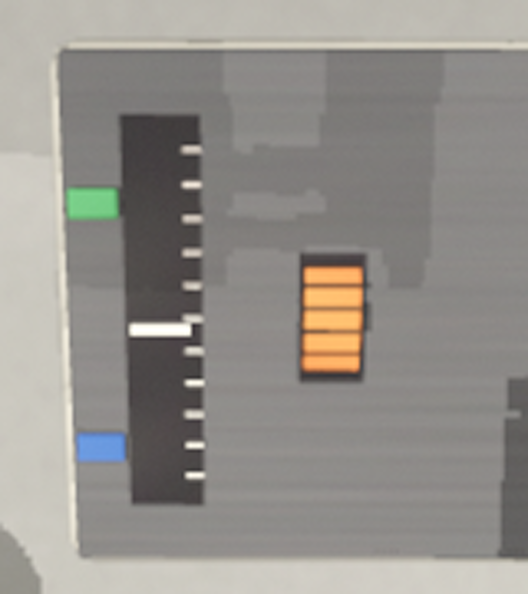

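```bash
sed -i 's/(H<80)&(S>120)/(H<80)\&(S>80)/; s/(H<125)&(S>150)/(H<125)\&(S>90)/; s/(H<25)&(S>170)/(H<25)\&(S>110)/; s/^YAW=.*/YAW=-0.0165/' h.py
python3 -c "
from h import *
f=np.load('pics/w1.npz'); meas(f)
goto([.594,.1145,.125],-.0165)"
```

```text
green (array([0.55574199, 0.0479139 , 0.103     ]), array([267.7173913 , 110.98550725]), np.int32(138))
blue (array([0.62317246, 0.04681043, 0.103     ]), array([270.1640625, 184.953125 ]), np.int32(128))
orange (array([0.58754691, 0.11429732, 0.104     ]), array([340.40585009, 146.11151737]), np.int32(547))
dp 0.03413543909816699
peak 249.08399200439453
t 3.25 at [0.6497 0.089  0.2503] [-1.571 -0.002 -0.016] F [-0.19 -0.68  0.43] w 0.0003
linear [-0.0563, 0.1252, 0.0246] rot [0.01, 0.02, 0.11]
```

Call:
{"fn": "play_rows", "kwargs": {
  "increments": [
    {"linear":[-0.055,0.0,0.0246],"rotation":[0,0,0],"claw":1},
    {"linear":[-0.055,0.06,0.0246],"rotation":[0,0,0],"claw":1},
    {"linear":[-0.055,0.12,0.0246],"rotation":[0,0,0],"claw":1},
    {"linear":[-0.055,0.137,0.0246],"rotation":[0,0,0],"claw":1},
    {"linear":[-0.055,0.137,0.0246],"rotation":[0,0,0],"claw":1}
  ]
}}

```text
t: 3.88
eef_pos: [0.5956, 0.1137, 0.1136]
ee_rot: [-1.572, -0.001, -0.017]
force: [0.7, 1.0, 0.5]
width: 0.0001
```

```bash
python3 -c "
from h import *
goto([.595,.1143,.105],-.0165)
p,d=eyes.grab_frame('wrist');cv2.imwrite('pics/w2.png',p)
goto([.595,.1143,.105],-.0165)"
```

```text
t 3.88 at [0.5956 0.1137 0.1136] [-1.572e+00 -1.000e-03 -1.700e-02] F [0.72 0.95 0.5 ] w 0.0001
linear [-0.0006, 0.0086, 0.0006] rot [0.06, -0.01, 0.08]
t 3.92 at [0.5966 0.1142 0.115 ] [-1.571 -0.004 -0.016] F [ 0.33 -0.73  1.38] w 0.0007
linear [-0.0016, 0.01, 0.0001] rot [0.0, 0.01, 0.21]
```

View pics/w2.png

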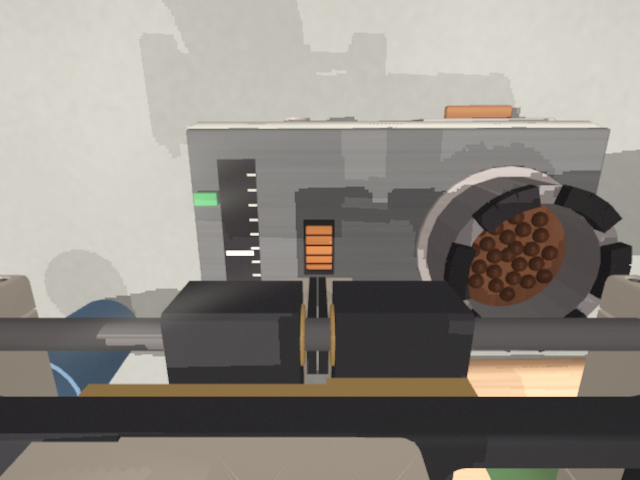

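Call:
{"fn": "play_rows", "kwargs": {
  "increments": [
    {"linear":[-0.001,0.006,0.0],"rotation":[0,0,0],"claw":1},
    {"linear":[-0.001,0.009,0.0],"rotation":[0,0,0],"claw":1},
    {"linear":[-0.001,0.0105,0.0],"rotation":[0,0,0],"claw":1}
  ]
}}

```text
t: 4.3
eef_pos: [0.5959, 0.1143, 0.1049]
ee_rot: [-1.57, -0.004, -0.016]
force: [-0.5, 0.2, 0.7]
width: 0.0005
```

```bash
python3 -c "
from h import *
goto([.595,.1143,.104],-.0165)"
```

```text
t 4.3 at [0.5959 0.1143 0.1049] [-1.57  -0.004 -0.016] F [-0.47  0.21  0.67] w 0.0005
linear [-0.0009, 0.0009, -0.0001] rot [-0.02, 0.0, 0.25]
```

Call:
{"fn": "play_rows", "kwargs": {
  "increments": [
    {"linear":[0,0.001,0.0],"rotation":[0,0,0],"claw":1},
    {"linear":[0,0.0015,0.0],"rotation":[0,0,0],"claw":1}
  ]
}}

```text
t: 4.55
eef_pos: [0.596, 0.1144, 0.1035]
ee_rot: [-1.57, -0.005, -0.016]
force: [0.2, 0.8, -0.1]
width: 0.0009
```

Call:
{"fn": "play_rows", "kwargs": {
  "increments": [
    {"linear":[0,0.0008,0.0],"rotation":[0,0,0],"claw":1},
    {"linear":[0,0.0012,0.0],"rotation":[0,0,0],"claw":1}
  ]
}}

```text
t: 4.8
eef_pos: [0.5959, 0.1144, 0.1023]
ee_rot: [-1.57, -0.005, -0.016]
force: [0.0, -0.2, 0.0]
width: 0.0006
```

```bash
python3 -c "
from h import *
p,d=eyes.grab_frame('wrist');cv2.imwrite('pics/w3.png',cv2.resize(p[180:400,180:460],None,fx=2.6,fy=2.6))
p,d=eyes.grab_frame('side');cv2.imwrite('pics/s3.png',cv2.resize(p[200:340,220:400],None,fx=4,fy=4))
"
```

```text
(no output)
```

View pics/w3.png

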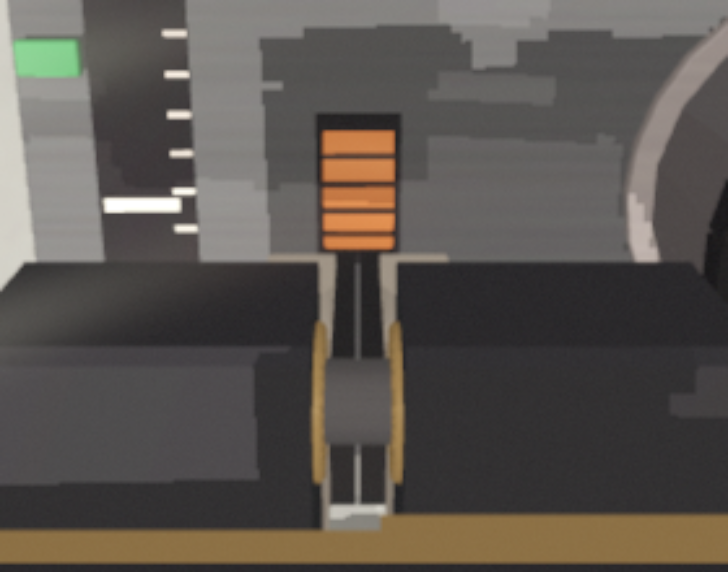

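View pics/s3.png

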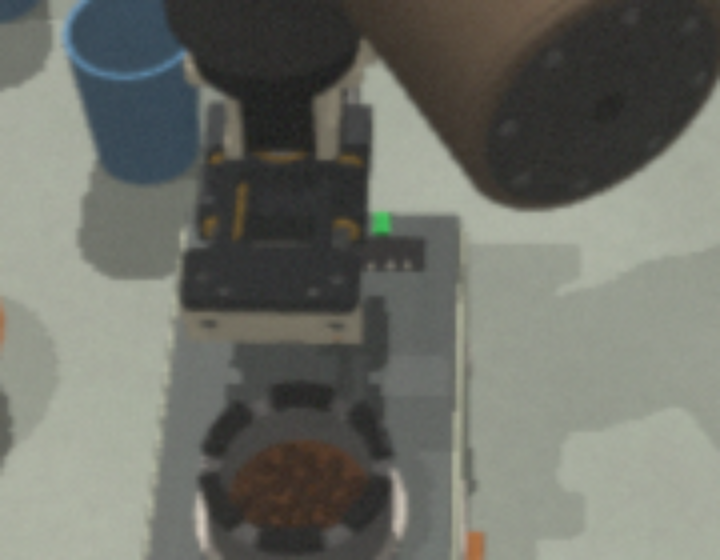

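Call:
{"fn": "play_rows", "kwargs": {
  "increments": [
    {"linear":[0,0.001,0.0],"rotation":[0,0,0],"claw":1},
    {"linear":[0,0.0015,0.0],"rotation":[0,0,0],"claw":1}
  ]
}}

```text
t: 5.15
eef_pos: [0.5959, 0.1144, 0.1006]
ee_rot: [-1.571, -0.004, -0.016]
force: [0.3, -0.4, -0.2]
width: 0.0003
```

```bash
python3 -c "
from h import *
s=readout.get_state(); m=eyes.camera_model('wrist'); T=s['eef_pos']; print(T, -m['R'].T@m['t'])
for dx in (-.02,-.0095,0,.0095):
  for dz in (0,.019,.04): print(dx,dz,proj(m,T+[dx,0,dz]).round(1))
for x in (.572,.588,.604): print('wheel',x,proj(m,[x,.1143,.101]).round(1))
p,d=eyes.grab_frame('wrist'); np.savez('pics/w4.npz',p=p,d=d,**m)
for r in range(235,330,5): print(r,[ (round(float(d[r,c]),4), unproj(m,float(c),float(r),float(d[r,c])).round(3).tolist()) for c in (312,318)])
"
```

```text
[0.59586118 0.11437491 0.10062156] [0.51784615 0.11504438 0.29711297]
-0.02 0 [317.4 234.2]
-0.02 0.019 [317.4 244.4]
-0.02 0.04 [317.5 258.4]
-0.0095 0 [317.7 251.4]
-0.0095 0.019 [317.7 263.2]
-0.0095 0.04 [317.8 279. ]
0 0 [317.9 266.6]
0 0.019 [318.  279.6]
0 0.04 [318.1 297.1]
0.0095 0 [318.1 281.3]
0.0095 0.019 [318.2 295.5]
0.0095 0.04 [318.4 314.6]
wheel 0.572 [317.2 227.9]
wheel 0.588 [317.6 254.3]
wheel 0.604 [318.  279.5]
235 [(0.2047, [0.576, 0.111, 0.101]), (0.2029, [0.576, 0.115, 0.103])]
240 [(0.2029, [0.578, 0.111, 0.103]), (0.2025, [0.578, 0.115, 0.104])]
245 [(0.2029, [0.581, 0.111, 0.104]), (0.2019, [0.581, 0.115, 0.105])]
250 [(0.2034, [0.584, 0.111, 0.105]), (0.2023, [0.584, 0.115, 0.106])]
255 [(0.2044, [0.587, 0.111, 0.105]), (0.2046, [0.587, 0.115, 0.104])]
260 [(0.2052, [0.59, 0.111, 0.105]), (0.2053, [0.59, 0.115, 0.104])]
265 [(0.2066, [0.593, 0.111, 0.104]), (0.2066, [0.594, 0.114, 0.104])]
270 [(0.2078, [0.597, 0.111, 0.104]), (0.2072, [0.597, 0.114, 0.104])]
275 [(0.2121, [0.601, 0.111, 0.101]), (0.2113, [0.601, 0.114, 0.101])]
280 [(0.1663, [0.585, 0.112, 0.144]), (0.2126, [0.604, 0.114, 0.101])]
285 [(0.1615, [0.586, 0.112, 0.149]), (0.2142, [0.608, 0.114, 0.101])]
290 [(0.1561, [0.585, 0.112, 0.154]), (0.215, [0.611, 0.114, 0.101])]
295 [(0.1508, [0.585, 0.112, 0.16]), (0.2175, [0.615, 0.114, 0.099])]
300 [(0.1467, [0.585, 0.112, 0.164]), (0.2165, [0.618, 0.114, 0.101])]
305 [(0.1418, [0.585, 0.112, 0.169]), (0.2181, [0.621, 0.114, 0.1])]
310 [(0.1373, [0.585, 0.112, 0.174]), (0.2198, [0.625, 0.114, 0.1])]
315 [(0.1342, [0.585, 0.112, 0.177]), (0.2199, [0.628, 0.114, 0.101])]
320 [(0.0883, [0.563, 0.113, 0.219]), (0.0886, [0.563, 0.115, 0.218])]
325 [(0.0851, [0.563, 0.113, 0.222]), (0.0855, [0.563, 0.115, 0.221])]
```

```bash
python3 -c "
from h import *
p,d=eyes.grab_frame('scene');np.savez('pics/s4.npz',p=p,d=d);cv2.imwrite('pics/s4.png',cv2.resize(p[160:310,280:460],None,fx=4,fy=4))
s=readout.get_state(); m=eyes.camera_model('scene');T=s['eef_pos']
for dz in (0,.02,.04,.066): print(dz,proj(m,T+[0,0,dz]).round(1), ((proj(m,T+[0,0,dz])-[280,160])*4).round(0))
u=proj(m,T)[0]
for r in range(225,262,3): 
  c=int(round(u)); print(r,unproj(m,float(c),float(r),float(d[r,c])).round(3))
"
```

```text
0 [358.9 254.8] [316. 379.]
0.02 [359.5 249.4] [318. 358.]
0.04 [360.  243.9] [320. 336.]
0.066 [360.8 236.4] [323. 306.]
225 [0.603 0.11  0.211]
228 [0.602 0.11  0.2  ]
231 [0.625 0.116 0.221]
234 [0.633 0.118 0.223]
237 [0.634 0.119 0.214]
240 [0.603 0.113 0.163]
243 [0.604 0.114 0.155]
246 [0.605 0.115 0.145]
249 [0.583 0.111 0.104]
252 [0.592 0.113 0.105]
255 [0.599 0.115 0.104]
258 [0.605 0.117 0.102]
261 [0.611 0.119 0.1  ]
```

View pics/s4.png

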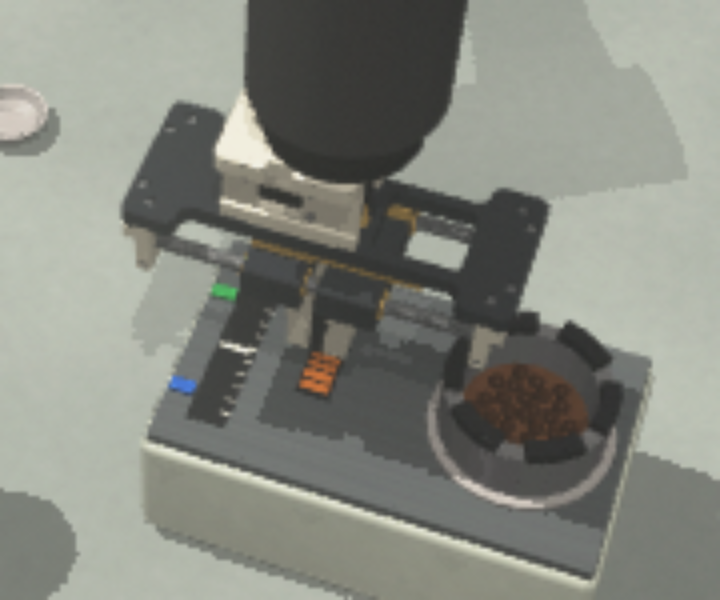

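```bash
python3 -c "
from h import *
s=readout.get_state();T=s['eef_pos']
for cam in ('scene','side','wrist'):
  m=eyes.camera_model(cam)
  p,d=eyes.grab_frame(cam)
  v,u=np.nonzero(d>0); X=unproj(m,u.astype(float),v.astype(float),d[v,u].astype(float))
  Y=X-T; k=(abs(Y[:,0])<.05)&(abs(Y[:,1])<.11)&(X[:,2]>.12)&(X[:,2]<.3); Y=Y[k]
  hop=(np.hypot(X[k][:,0]-.5886,X[k][:,1]-.2243)<.052)&(X[k][:,2]<.15); Y=Y[~hop]
  print(cam)
  for y in np.arange(-.11,.11,.01):
    q=Y[(Y[:,1]>=y)&(Y[:,1]<y+.01)]
    if len(q)>4: 
      i=np.argsort(q[:,2])[:5]; print(round(y,2),len(q),'zlow',np.percentile(q[:,2],[0,3,10,50]).round(3),'x',q[i,0].round(3))
"
```

```text
scene
-0.1 109 zlow [0.129 0.133 0.144 0.146] x [0.037 0.037 0.035 0.036 0.037]
-0.09 224 zlow [0.107 0.109 0.119 0.146] x [0.037 0.038 0.032 0.038 0.028]
-0.08 186 zlow [0.114 0.119 0.129 0.146] x [0.028 0.029 0.031 0.028 0.027]
-0.07 127 zlow [0.117 0.118 0.121 0.146] x [0.027 0.03  0.03  0.029 0.029]
-0.06 74 zlow [0.116 0.117 0.12  0.145] x [0.03  0.028 0.03  0.03  0.031]
-0.05 99 zlow [0.116 0.118 0.12  0.154] x [0.03  0.03  0.025 0.024 0.031]
-0.04 129 zlow [0.109 0.115 0.122 0.15 ] x [0.037 0.036 0.036 0.038 0.038]
-0.03 167 zlow [0.11  0.115 0.121 0.145] x [0.036 0.037 0.038 0.037 0.038]
-0.02 182 zlow [0.038 0.049 0.062 0.129] x [0.007 0.011 0.01  0.011 0.008]
-0.01 222 zlow [0.039 0.045 0.055 0.127] x [0.008 0.011 0.009 0.01  0.01 ]
-0.0 182 zlow [0.038 0.045 0.053 0.129] x [0.009 0.01  0.009 0.011 0.011]
0.01 251 zlow [0.042 0.05  0.067 0.142] x [ 0.01   0.009 -0.005  0.01   0.01 ]
0.02 212 zlow [0.109 0.113 0.122 0.13 ] x [0.038 0.038 0.037 0.037 0.038]
0.03 173 zlow [0.102 0.11  0.116 0.128] x [ 0.003  0.03  -0.017  0.012  0.01 ]
0.04 113 zlow [0.116 0.117 0.119 0.139] x
[... 2427 characters left out ...]
 [0.038 0.059 0.113 0.134] x [-0.01 -0.01 -0.01 -0.01 -0.01]
0.01 9525 zlow [0.042 0.113 0.122 0.132] x [-0.011 -0.011 -0.011 -0.011 -0.012]
0.02 9309 zlow [0.108 0.114 0.122 0.131] x [-0.039 -0.039 -0.039 -0.039 -0.039]
0.03 6415 zlow [0.109 0.116 0.122 0.141] x [-0.039 -0.039 -0.039 -0.039 -0.039]
0.04 5284 zlow [0.115 0.119 0.121 0.144] x [-0.031 -0.031 -0.031 -0.031 -0.031]
0.05 4529 zlow [0.116 0.118 0.121 0.142] x [-0.031 -0.031 -0.031 -0.031 -0.031]
0.06 1828 zlow [0.116 0.117 0.119 0.122] x [-0.031 -0.031 -0.031 -0.031 -0.031]
0.07 2525 zlow [0.105 0.107 0.109 0.119] x [ 0.033  0.035 -0.002  0.035  0.032]
0.08 3526 zlow [0.104 0.105 0.107 0.112] x [-0.008 -0.029 -0.026 -0.027 -0.005]
```

Call:
{"fn": "play_rows", "kwargs": {
  "increments": [
    {"linear":[0,0.015,0.0],"rotation":[0,0,0],"claw":1},
    {"linear":[0,0.027,0.0],"rotation":[0,0,0],"claw":1},
    {"linear":[0,0.03,0.0],"rotation":[0,0,0],"claw":1},
    {"linear":[0,0.03,0.0],"rotation":[0,0,0],"claw":1}
  ]
}}

```text
t: 5.9
eef_pos: [0.5959, 0.1143, 0.0702]
ee_rot: [-1.571, -0.004, -0.016]
force: [-0.1, 0.8, 0.8]
width: 0.0005
```

```bash
python3 -c "
from h import *
m=eyes.camera_model('wrist');p,d=eyes.grab_frame('wrist');np.savez('pics/w5.npz',p=p,d=d,**m);cv2.imwrite('pics/w5.png',p)
goto([.595,.1143,.067],-.0165)
p,d=eyes.grab_frame('scene');cv2.imwrite('pics/s5.png',cv2.resize(p[160:310,280:460],None,fx=4,fy=4))
"
```

```text
t 5.95 at [0.5962 0.1144 0.0707] [-1.571 -0.004 -0.016] F [0.02 0.26 0.6 ] w 0.0002
linear [-0.0012, 0.0037, -0.0001] rot [-0.01, 0.02, 0.25]
```

View pics/s5.png

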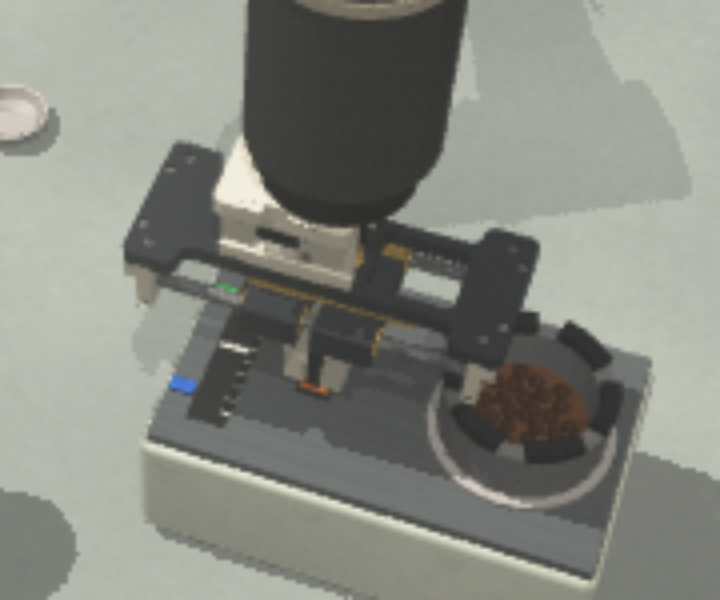

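View pics/w5.png

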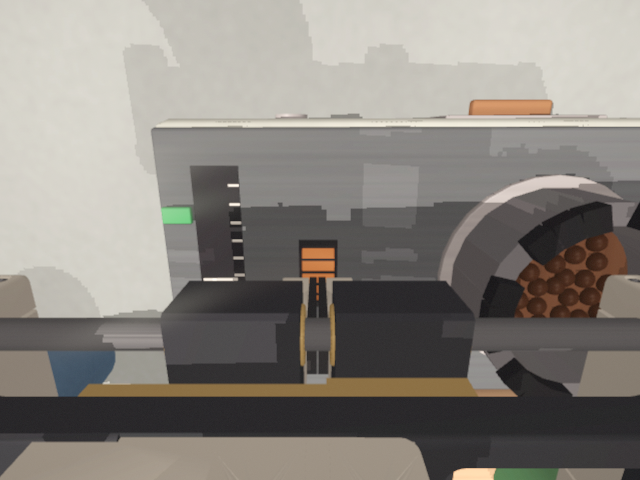

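Call:
{"fn": "play_rows", "kwargs": {
  "increments": [
    {"linear":[-0.001,0.002,0.0],"rotation":[0,0,0],"claw":1},
    {"linear":[-0.001,0.0035,0.0],"rotation":[0,0,0],"claw":1},
    {"linear":[-0.001,0.0035,0.0],"rotation":[0,0,0],"claw":1}
  ]
}}

```text
t: 6.38
eef_pos: [0.5953, 0.1145, 0.0674]
ee_rot: [-1.57, -0.005, -0.016]
force: [0.1, -0.3, -0.7]
width: 0.0006
```

Call:
{"fn": "play_rows", "kwargs": {
  "increments": [
    {"linear":[0,0.001,0.0],"rotation":[0,0,0],"claw":1},
    {"linear":[0,0.001,0.0],"rotation":[0,0,0],"claw":1}
  ]
}}

```text
t: 6.62
eef_pos: [0.5957, 0.1146, 0.0669]
ee_rot: [-1.57, -0.006, -0.016]
force: [0.2, -0.9, 3.9]
width: 0.0006
```

Call:
{"fn": "play_rows", "kwargs": {
  "increments": [
    {"linear":[-0.004,0.0008,0.0],"rotation":[0,0,0],"claw":1},
    {"linear":[-0.008,0.0008,0.0],"rotation":[0,0,0],"claw":1},
    {"linear":[-0.012,0.0008,0.0],"rotation":[0,0,0],"claw":1},
    {"linear":[-0.015,0.0008,0.0],"rotation":[0,0,0],"claw":1}
  ]
}}

```text
t: 7.12
eef_pos: [0.5812, 0.1148, 0.0667]
ee_rot: [-1.57, -0.007, -0.016]
force: [1.1, -1.3, 6.3]
width: 0.0007
```

```bash
cat > look.py <<'E'
from h import *
import sys
m=eyes.camera_model('wrist');p,d=eyes.grab_frame('wrist');np.savez('pics/wl.npz',p=p,d=d,**m);cv2.imwrite(f'pics/{sys.argv[1]}.png',p)
goto([.5955,.1143,.0685],-.0165)
meas(np.load('pics/wl.npz'))
E
python3 look.py w6
```

```text
t 7.17 at [0.5808 0.1148 0.0667] [-1.57  -0.007 -0.016] F [-0.95 -0.96  5.41] w 0.0008
linear [0.0147, -0.0017, -0.0003] rot [-0.05, 0.04, 0.4]
green (array([0.55561802, 0.0481476 , 0.103     ]), array([176.91434263, 246.95816733]), np.int32(502))
orange (array([0.60504842, 0.10618432, 0.104     ]), array([301.9057971 , 337.47101449]), np.int32(138))
dp -0.019079605390740908
peak 84.54597330093384
```

View pics/w6.png

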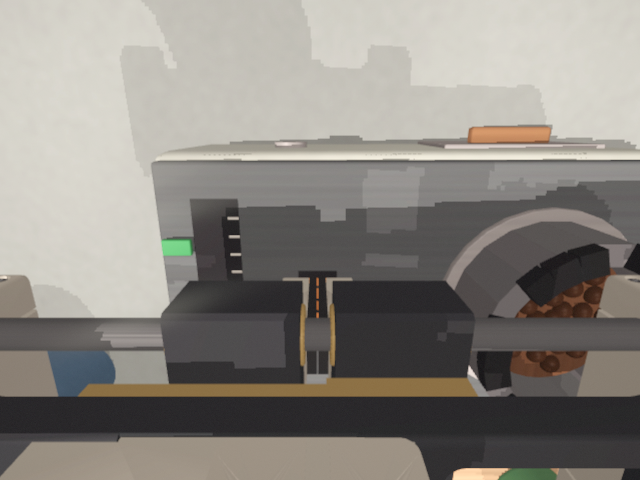

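Call:
{"fn": "play_rows", "kwargs": {
  "increments": [
    {"linear":[0,-0.006,0.0],"rotation":[0,0,0.4],"claw":1},
    {"linear":[0.0085,-0.007,-0.0003],"rotation":[0,0,0.4],"claw":1},
    {"linear":[0.015,-0.006,-0.0003],"rotation":[0,0,0.4],"claw":1},
    {"linear":[0.015,-0.002,-0.0003],"rotation":[0,0,0.4],"claw":1},
    {"linear":[0.015,0.0003,-0.0003],"rotation":[0,0,0.4],"claw":1}
  ]
}}

```text
t: 7.8
eef_pos: [0.5962, 0.1142, 0.0666]
ee_rot: [-1.57, -0.0, -0.016]
force: [-1.0, -1.4, 12.7]
width: 0.0003
```

Call:
{"fn": "play_rows", "kwargs": {
  "increments": [
    {"linear":[0,0.001,0.0],"rotation":[0,0,0],"claw":1}
  ]
}}

```text
t: 7.92
eef_pos: [0.5972, 0.1141, 0.0666]
ee_rot: [-1.571, -0.002, -0.015]
force: [-1.3, -1.2, 10.7]
width: 0.0005
```

Call:
{"fn": "play_rows", "kwargs": {
  "increments": [
    {"linear":[-0.004,0.0003,0.0],"rotation":[0,0,0],"claw":1},
    {"linear":[-0.008,0.0004,0.0],"rotation":[0,0,0],"claw":1},
    {"linear":[-0.012,0.0004,0.0],"rotation":[0,0,0],"claw":1},
    {"linear":[-0.015,0.0004,0.0],"rotation":[0,0,0],"claw":1},
    {"linear":[-0.015,0.0004,0.0],"rotation":[0,0,0],"claw":1}
  ]
}}

```text
t: 8.55
eef_pos: [0.5822, 0.1144, 0.0667]
ee_rot: [-1.57, -0.003, -0.014]
force: [-1.0, -0.6, 7.4]
width: 0.0006
```

Call:
{"fn": "play_rows", "kwargs": {
  "increments": [
    {"linear":[0,-0.02,0.0],"rotation":[0,0,0.2],"claw":1},
    {"linear":[0.03,-0.06,0.0],"rotation":[0,0,0.2],"claw":1},
    {"linear":[0.06,-0.08,0.0],"rotation":[0,0,0.2],"claw":1},
    {"linear":[0.06,-0.08,0.0],"rotation":[0,0,0.2],"claw":1}
  ]
}}

```text
t: 9.05
eef_pos: [0.6436, 0.1137, 0.1476]
ee_rot: [-1.57, -0.001, -0.015]
force: [-1.5, 0.6, -0.8]
width: 0.0007
```

```bash
python3 look.py w7
```

```text
t 9.1 at [0.6418 0.1135 0.1462] [-1.57e+00  1.00e-03 -1.50e-02] F [-0.32 -0.27 -0.69] w 0.0001
linear [-0.0462, 0.0778, 0.0001] rot [-0.04, 0.06, -0.07]
green (array([0.55582407, 0.04792831, 0.103     ]), array([213.49647887, 115.00352113]), np.int32(284))
blue (array([0.62316521, 0.04693882, 0.103     ]), array([221.5, 217. ]), np.int32(220))
orange (array([0.58444777, 0.11410296, 0.104     ]), array([317.05357143, 159.01785714]), np.int32(224))
dp 0.008331398951722791
peak 239.84449768066406
```

View pics/w7.png

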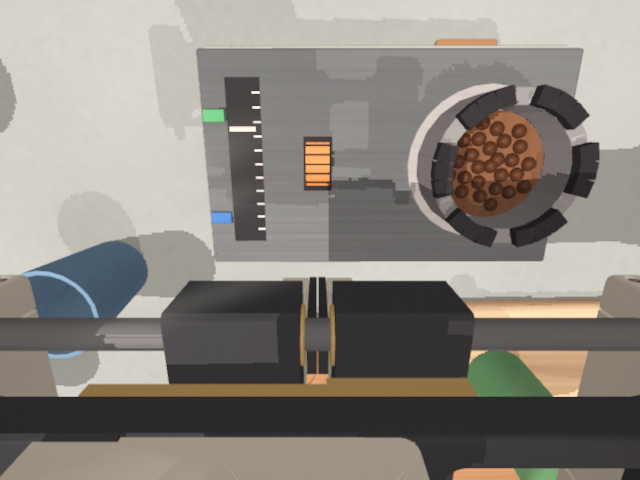

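Call:
{"fn": "play_rows", "kwargs": {
  "increments": [
    {"linear":[-0.0485,0.03,0.0],"rotation":[0,0,0],"claw":1},
    {"linear":[-0.0485,0.07,0.0],"rotation":[0,0,0],"claw":1},
    {"linear":[-0.0485,0.0785,0.0],"rotation":[0,0,0],"claw":1},
    {"linear":[-0.0485,0.0785,0.0],"rotation":[0,0,0],"claw":1}
  ]
}}

```text
t: 9.6
eef_pos: [0.5926, 0.114, 0.0675]
ee_rot: [-1.571, 0.002, -0.015]
force: [0.5, 0.1, -0.2]
width: 0.0005
```

```bash
python3 -c "
from h import *
goto([.593,.1143,.0663],-.0165)"
```

```text
t 9.6 at [0.5926 0.114  0.0675] [-1.571  0.002 -0.015] F [ 0.53  0.13 -0.21] w 0.0005
linear [0.0004, 0.0012, 0.0003] rot [0.02, 0.09, -0.13]
```

Call:
{"fn": "play_rows", "kwargs": {
  "increments": [
    {"linear":[0,0.0012,0.0],"rotation":[0,0,0],"claw":1},
    {"linear":[0,0.0012,0.0],"rotation":[0,0,0],"claw":1}
  ]
}}

```text
t: 9.85
eef_pos: [0.5928, 0.1141, 0.0668]
ee_rot: [-1.571, 0.002, -0.015]
force: [-0.3, -0.3, 2.9]
width: 0.0005
```

Call:
{"fn": "play_rows", "kwargs": {
  "increments": [
    {"linear":[-0.003,0.0008,0.0],"rotation":[0,0,0],"claw":1},
    {"linear":[-0.006,0.0008,0.0],"rotation":[0,0,0],"claw":1},
    {"linear":[-0.0098,0.0008,0.0],"rotation":[0,0,0],"claw":1},
    {"linear":[-0.0098,0.0008,0.0],"rotation":[0,0,0],"claw":1}
  ]
}}

```text
t: 10.35
eef_pos: [0.5832, 0.1143, 0.0668]
ee_rot: [-1.571, 0.001, -0.015]
force: [-1.1, -1.0, 6.7]
width: 0.0004
```

Call:
{"fn": "play_rows", "kwargs": {
  "increments": [
    {"linear":[0,-0.02,0.0],"rotation":[0,0,0],"claw":1},
    {"linear":[0.03,-0.06,0.0],"rotation":[0,0,0],"claw":1},
    {"linear":[0.06,-0.08,0.0],"rotation":[0,0,0],"claw":1},
    {"linear":[0.06,-0.08,0.0],"rotation":[0,0,0],"claw":1}
  ]
}}

```text
t: 10.85
eef_pos: [0.645, 0.1136, 0.1475]
ee_rot: [-1.57, -0.001, -0.016]
force: [-0.3, 0.3, -1.3]
width: 0.0006
```

```bash
python3 look.py w8; python3 -c "
import cv2; p=cv2.imread('pics/w8.png'); cv2.imwrite('pics/w8z.png',cv2.resize(p[60:260,180:340],None,fx=3,fy=3,interpolation=cv2.INTER_CUBIC))"
```

```text
t 10.9 at [0.6431 0.1134 0.1461] [-1.57   0.002 -0.016] F [-0.3   0.2   0.23] w 0.0002
linear [-0.0475, 0.0777, 0.0001] rot [-0.03, 0.05, -0.09]
green (array([0.55585019, 0.04792173, 0.103     ]), array([213.34265734, 112.97552448]), np.int32(286))
blue (array([0.62315497, 0.04687814, 0.103     ]), array([221.31004367, 215.24454148]), np.int32(229))
orange (array([0.58216955, 0.11410993, 0.104     ]), array([317.05381166, 153.52017937]), np.int32(446))
dp 0.003323010210069027
peak 241.3794345855713
```

View pics/w8z.png

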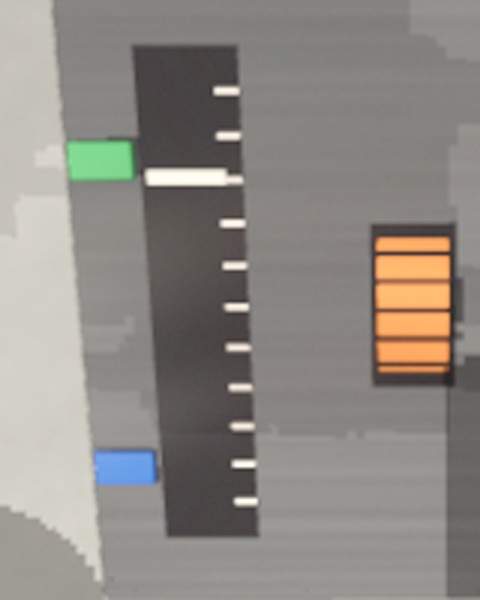

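Call:
{"fn": "play_rows", "kwargs": {
  "increments": [
    {"linear":[-0.053,0.03,0.0],"rotation":[0,0,0],"claw":1},
    {"linear":[-0.053,0.07,0.0],"rotation":[0,0,0],"claw":1},
    {"linear":[-0.053,0.0785,0.0],"rotation":[0,0,0],"claw":1},
    {"linear":[-0.053,0.0785,0.0],"rotation":[0,0,0],"claw":1}
  ]
}}

```text
t: 11.4
eef_pos: [0.5894, 0.114, 0.0675]
ee_rot: [-1.571, 0.003, -0.015]
force: [-0.7, -0.0, 1.1]
width: 0.0007
```

Call:
{"fn": "play_rows", "kwargs": {
  "increments": [
    {"linear":[0,0.0016,0.0],"rotation":[0,0,0],"claw":1},
    {"linear":[0,0.0018,0.0],"rotation":[0,0,0],"claw":1},
    {"linear":[0,0.0018,0.0],"rotation":[0,0,0],"claw":1}
  ]
}}

```text
t: 11.78
eef_pos: [0.5901, 0.1141, 0.0667]
ee_rot: [-1.571, 0.001, -0.015]
force: [-0.5, -0.3, 5.2]
width: 0.0004
```

Call:
{"fn": "play_rows", "kwargs": {
  "increments": [
    {"linear":[-0.0015,0.001,0.0],"rotation":[0,0,0],"claw":1},
    {"linear":[-0.003,0.001,0.0],"rotation":[0,0,0],"claw":1},
    {"linear":[-0.0045,0.001,0.0],"rotation":[0,0,0],"claw":1},
    {"linear":[-0.0045,0.001,0.0],"rotation":[0,0,0],"claw":1}
  ]
}}

```text
t: 12.28
eef_pos: [0.5863, 0.1142, 0.0668]
ee_rot: [-1.571, -0.0, -0.015]
force: [-0.3, -1.5, 5.9]
width: 0.0004
```

Call:
{"fn": "play_rows", "kwargs": {
  "increments": [
    {"linear":[0,-0.02,0.0],"rotation":[0,0,0],"claw":1},
    {"linear":[0.028,-0.06,0.0],"rotation":[0,0,0],"claw":1},
    {"linear":[0.057,-0.08,0.0],"rotation":[0,0,0],"claw":1},
    {"linear":[0.057,-0.08,0.0],"rotation":[0,0,0],"claw":1}
  ]
}}

```text
t: 12.78
eef_pos: [0.6453, 0.1137, 0.1479]
ee_rot: [-1.57, -0.003, -0.016]
force: [-0.6, -0.9, -0.9]
width: 0.0006
```

```bash
python3 look.py w9; python3 -c "
import cv2; p=cv2.imread('pics/w9.png'); cv2.imwrite('pics/w9z.png',cv2.resize(p[60:260,180:340],None,fx=3,fy=3,interpolation=cv2.INTER_CUBIC))"
```

```text
t 12.82 at [0.6434 0.1135 0.1464] [-1.57   0.    -0.016] F [-0.15 -0.06 -0.2 ] w 0.0004
linear [-0.0479, 0.0779, 0.0] rot [-0.03, 0.03, -0.01]
green (array([0.5559136 , 0.04791464, 0.103     ]), array([213.24      , 112.42666667]), np.int32(300))
blue (array([0.62336576, 0.0471525 , 0.103     ]), array([221.68949772, 214.84931507]), np.int32(219))
orange (array([0.57761452, 0.1142968 , 0.104     ]), array([317.09138381, 145.72845953]), np.int32(383))
dp 0.0039999771037369436
peak 241.51539421081543
```

View pics/w9z.png

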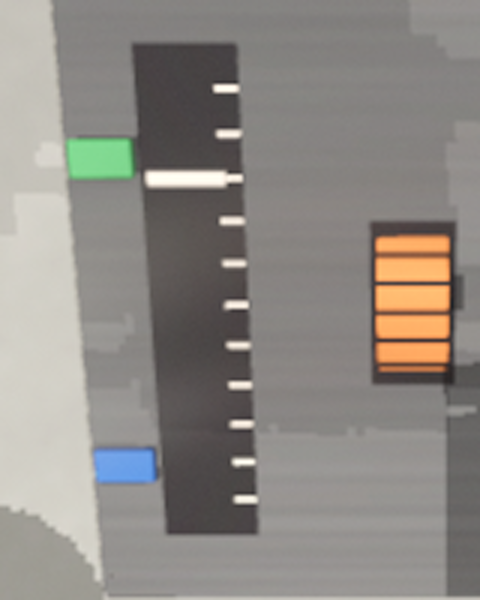

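Call:
{"fn": "play_rows", "kwargs": {
  "increments": [
    {"linear":[-0.05,0.03,0.0],"rotation":[0,0,0],"claw":1},
    {"linear":[-0.05,0.07,0.0],"rotation":[0,0,0],"claw":1},
    {"linear":[-0.05,0.077,0.0],"rotation":[0,0,0],"claw":1},
    {"linear":[-0.05,0.077,0.0],"rotation":[0,0,0],"claw":1},
    {"linear":[-0.05,0.081,0.0],"rotation":[0,0,0],"claw":1}
  ]
}}

```text
t: 13.45
eef_pos: [0.5947, 0.1149, 0.0667]
ee_rot: [-1.569, -0.002, -0.016]
force: [-1.1, 0.3, 5.4]
width: 0.0004
```

Call:
{"fn": "play_rows", "kwargs": {
  "increments": [
    {"linear":[0,0.0015,0.0],"rotation":[0,0,0],"claw":1},
    {"linear":[0,0.0015,0.0],"rotation":[0,0,0],"claw":1}
  ]
}}

```text
t: 13.7
eef_pos: [0.5961, 0.115, 0.0668]
ee_rot: [-1.569, -0.005, -0.016]
force: [0.3, -1.5, 5.9]
width: 0.0006
```

Call:
{"fn": "play_rows", "kwargs": {
  "increments": [
    {"linear":[-0.002,0.0018,0.0],"rotation":[0,0,0],"claw":1},
    {"linear":[-0.004,0.0018,0.0],"rotation":[0,0,0],"claw":1},
    {"linear":[-0.006,0.0018,0.0],"rotation":[0,0,0],"claw":1},
    {"linear":[-0.0068,0.0018,0.0],"rotation":[0,0,0],"claw":1},
    {"linear":[-0.0068,0.0018,0.0],"rotation":[0,0,0],"claw":1}
  ]
}}

```text
t: 14.32
eef_pos: [0.5908, 0.115, 0.0667]
ee_rot: [-1.568, -0.008, -0.015]
force: [-0.0, -1.7, 6.9]
width: 0.0005
```

Call:
{"fn": "play_rows", "kwargs": {
  "increments": [
    {"linear":[0,-0.02,0.0],"rotation":[0,0,0],"claw":1},
    {"linear":[0.028,-0.06,0.0],"rotation":[0,0,0],"claw":1},
    {"linear":[0.054,-0.08,0.0],"rotation":[0,0,0],"claw":1},
    {"linear":[0.054,-0.08,0.0],"rotation":[0,0,0],"claw":1}
  ]
}}

```text
t: 14.82
eef_pos: [0.6467, 0.1145, 0.149]
ee_rot: [-1.566, -0.011, -0.016]
force: [0.0, -0.3, -1.9]
width: 0.0006
```

```bash
python3 look.py w10
```

```text
t 14.88 at [0.6448 0.1142 0.1475] [-1.567 -0.009 -0.016] F [-0.3   0.48 -1.13] w 0.0003
linear [-0.0499, 0.0785, -0.001] rot [-0.22, 0.01, 0.49]
green (array([0.55589912, 0.04791127, 0.103     ]), array([211.56622517, 109.50331126]), np.int32(302))
blue (array([0.62327055, 0.04701557, 0.103     ]), array([220.22727273, 212.01363636]), np.int32(220))
orange (array([0.5863633 , 0.11425595, 0.104     ]), array([315.81405896, 156.49886621]), np.int32(441))
dp 0.0015207610165277297
peak 242.31250190734863
```

Call:
{"fn": "play_rows", "kwargs": {
  "increments": [
    {"linear":[-0.052,0.03,0.0],"rotation":[-0.2,0,0.4],"claw":1},
    {"linear":[-0.052,0.07,0.0],"rotation":[-0.2,0,0.4],"claw":1},
    {"linear":[-0.052,0.077,0.0],"rotation":[-0.2,0,0.4],"claw":1},
    {"linear":[-0.052,0.077,0.0],"rotation":[-0.2,0,0.4],"claw":1},
    {"linear":[-0.052,0.077,0.0],"rotation":[-0.2,0,0.4],"claw":1}
  ]
}}

```text
t: 15.5
eef_pos: [0.5946, 0.1157, 0.0712]
ee_rot: [-1.57, -0.003, -0.016]
force: [0.1, -0.2, 0.6]
width: 0.0001
```

Call:
{"fn": "play_rows", "kwargs": {
  "increments": [
    {"linear":[0,0.003,0.0],"rotation":[0,0,0],"claw":1},
    {"linear":[-0.0005,0.005,0.0],"rotation":[0,0,0],"claw":1}
  ]
}}

```text
t: 15.75
eef_pos: [0.5946, 0.1158, 0.0668]
ee_rot: [-1.569, -0.004, -0.017]
force: [0.0, -0.2, 6.5]
width: 0.0004
```

Call:
{"fn": "play_rows", "kwargs": {
  "increments": [
    {"linear":[-0.0012,0.0014,0.0],"rotation":[0,0,0],"claw":1},
    {"linear":[-0.0024,0.0014,0.0],"rotation":[0,0,0],"claw":1},
    {"linear":[-0.003,0.0014,0.0],"rotation":[0,0,0],"claw":1},
    {"linear":[-0.003,0.0014,0.0],"rotation":[0,0,0],"claw":1}
  ]
}}

```text
t: 16.25
eef_pos: [0.5929, 0.116, 0.0668]
ee_rot: [-1.569, -0.007, -0.016]
force: [0.9, -1.5, 6.3]
width: 0.0004
```

Call:
{"fn": "play_rows", "kwargs": {
  "increments": [
    {"linear":[0,-0.02,0.0],"rotation":[0,0,0],"claw":1},
    {"linear":[0.028,-0.06,0.0],"rotation":[0,0,0],"claw":1},
    {"linear":[0.052,-0.08,0.0],"rotation":[0,0,0.3],"claw":1},
    {"linear":[0.052,-0.08,0.0],"rotation":[0,0,0.3],"claw":1}
  ]
}}

```text
t: 16.75
eef_pos: [0.6465, 0.1152, 0.1487]
ee_rot: [-1.568, -0.005, -0.017]
force: [-0.2, 0.6, -0.9]
width: 0.0005
```

```bash
python3 look.py w11; python3 -c "
import cv2; p=cv2.imread('pics/w11.png'); cv2.imwrite('pics/w11z.png',cv2.resize(p[60:260,180:340],None,fx=3,fy=3,interpolation=cv2.INTER_CUBIC))"
```

```text
t 16.8 at [0.6447 0.115  0.1471] [-1.568 -0.002 -0.017] F [-0.27 -0.07 -1.1 ] w 0.0005
linear [-0.0494, 0.0785, -0.0017] rot [-0.14, -0.02, 0.13]
green (array([0.55569995, 0.04785506, 0.103     ]), array([210.5, 110. ]), np.int32(284))
blue (array([0.62343049, 0.04700344, 0.103     ]), array([219.22272727, 212.95      ]), np.int32(220))
orange (array([0.57853128, 0.11417332, 0.104     ]), array([314.37721519, 145.03037975]), np.int32(395))
dp -0.00015557054382874305
peak 242.68096923828125
```

View pics/w11z.png

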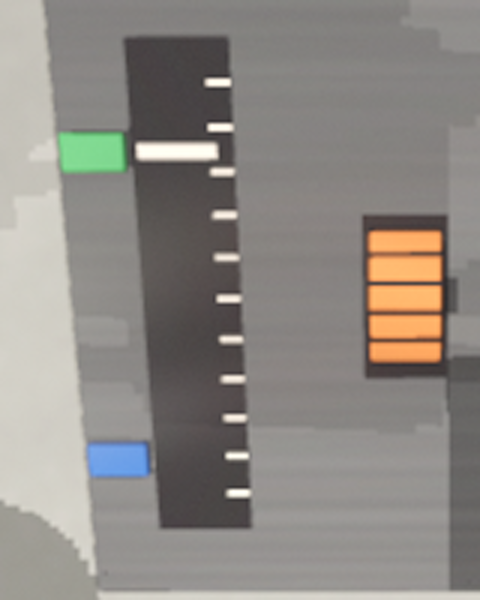

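```bash
python3 -c "
from h import *
goto([.582,-.193,.115],np.radians(21))"
```

```text
t 16.8 at [0.6447 0.115  0.1471] [-1.568 -0.002 -0.017] F [-0.27 -0.07 -1.1 ] w 0.0005
linear [-0.0576, 0.0313, -0.3091] rot [-0.11, -21.96, 0.16]
```

Call:
{"fn": "play_rows", "kwargs": {
  "increments": [
    {"linear":[-0.012,0.0,-0.06],"rotation":[-0.1,-5,0.2],"claw":1},
    {"linear":[-0.0576,0.0,-0.3091],"rotation":[-0.1,-22,0.2],"claw":1},
    {"linear":[-0.0576,0.0,-0.3091],"rotation":[-0.1,-22,0.2],"claw":0.5},
    {"linear":[-0.0576,0.0313,-0.3091],"rotation":[-0.1,-22,0.2],"claw":0},
    {"linear":[-0.0576,0.0313,-0.3091],"rotation":[-0.1,-22,0.2],"claw":0}
  ]
}}

```text
t: 17.42
eef_pos: [0.5815, -0.1873, 0.1157]
ee_rot: [-1.57, 0.001, 0.368]
force: [1.0, -0.2, -0.3]
width: 0.0251
```

```bash
python3 -c "
from h import *
goto([.582,-.193,.115],np.radians(21))"
```

```text
t 17.43 at [ 0.5815 -0.1873  0.1157] [-1.57e+00  1.00e-03  3.68e-01] F [ 0.96 -0.24 -0.3 ] w 0.0251
linear [-0.0016, 0.0007, -0.0055] rot [-0.06, 0.06, -0.08]
```

Call:
{"fn": "play_rows", "kwargs": {
  "increments": [
    {"linear":[-0.002,0.0,-0.0055],"rotation":[0,0,0],"claw":0},
    {"linear":[-0.002,0.0,-0.0055],"rotation":[0,0,0],"claw":0},
    {"linear":[-0.002,0.0,-0.0055],"rotation":[0,0,0],"claw":0}
  ]
}}

```text
t: 17.8
eef_pos: [0.5819, -0.192, 0.1158]
ee_rot: [-1.57, 0.001, 0.369]
force: [-0.2, 0.5, -0.6]
width: 0.0549
```

```bash
cat > lid.py <<'E'
from h import *
m=eyes.camera_model('wrist');p,d=eyes.grab_frame('wrist');np.savez('pics/wl2.npz',p=p,d=d,**m);cv2.imwrite('pics/l1.png',p)
s=readout.get_state(); print(s['t'],s['eef_pos'],s['ee_rot'],s['width'])
v,u=np.nonzero((d>0)); X=unproj(m,u.astype(float),v.astype(float),d[v,u].astype(float))
b=(v<262)&(np.hypot(X[:,0]-.526,X[:,1]+.2145)<.07)
k=b&(X[:,2]>.041)&(X[:,2]<.052); Q=X[k]; print(k.sum(),cv2.minAreaRect(Q[:,:2].astype(np.float32)),np.median(Q[:,2]))
k=b&(X[:,2]>.014)&(X[:,2]<.026); Q=X[k]; print(k.sum(),cv2.minEnclosingCircle(Q[:,:2].astype(np.float32)),np.median(Q[:,2]))
E
python3 lid.py
```

```text
17.85 [ 0.58205018 -0.19186762  0.11590188] [-1.56995398e+00  8.45273711e-04  3.69135680e-01] 0.05884718982363467
1040 ((0.5247001051902771, -0.2153226137161255), (0.03972078487277031, 0.013933023437857628), 19.42881202697754) 0.04604388350656188
9395 ((0.5248891115188599, -0.21522335708141327), 0.04619073122739792) 0.020168724105756
```

View pics/l1.png

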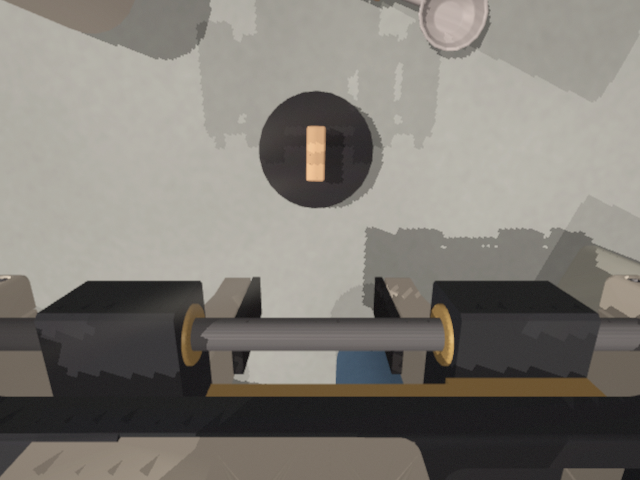

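```bash
python3 -c "
from h import *
goto([.5248,-.2153,.035],.339)"
```

```text
t 17.85 at [ 0.5821 -0.1919  0.1159] [-1.57e+00  1.00e-03  3.69e-01] F [ 1.52 -0.17 -0.09] w 0.0588
linear [-0.0618, 0.081, -0.0013] rot [-0.05, 1.73, -0.05]
```

Call:
{"fn": "play_rows", "kwargs": {
  "increments": [
    {"linear":[-0.06,0.0,-0.0013],"rotation":[0,1.7,0],"claw":0},
    {"linear":[-0.0618,0.05,-0.0013],"rotation":[0,1.7,0],"claw":0},
    {"linear":[-0.0618,0.081,-0.0013],"rotation":[0,1.7,0],"claw":0},
    {"linear":[-0.0618,0.081,-0.0013],"rotation":[0,1.7,0],"claw":0}
  ]
}}

```text
t: 18.35
eef_pos: [0.5234, -0.2141, 0.0333]
ee_rot: [-1.568, 0.005, 0.341]
force: [0.5, -0.2, 1.1]
width: 0.0875
```

```bash
python3 -c "
from h import *
goto([.5248,-.2153,-.0125],.339)
p,d=eyes.grab_frame('wrist');cv2.imwrite('pics/l2.png',p)"
```

```text
t 18.35 at [ 0.5234 -0.2141  0.0333] [-1.568  0.005  0.341] F [ 0.53 -0.24  1.14] w 0.0875
linear [0.0012, 0.0458, -0.0017] rot [-0.15, 0.1, -0.26]
```

View pics/l2.png

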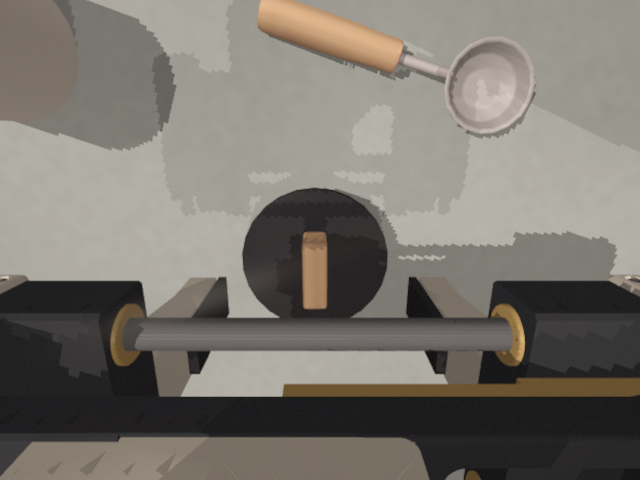

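Call:
{"fn": "play_rows", "kwargs": {
  "increments": [
    {"linear":[0.0012,0.02,-0.001],"rotation":[0,0,-0.2],"claw":0},
    {"linear":[0.0012,0.038,-0.001],"rotation":[0,0,-0.2],"claw":0},
    {"linear":[0.0012,0.044,-0.001],"rotation":[0,0,-0.2],"claw":0},
    {"linear":[0.0012,0.044,-0.001],"rotation":[0,0,-0.2],"claw":0}
  ]
}}

```text
t: 18.9
eef_pos: [0.5271, -0.2149, -0.0081]
ee_rot: [-1.57, -0.002, 0.342]
force: [0.4, 0.5, -0.5]
width: 0.0873
```

```bash
python3 -c "
from h import *
goto([.5248,-.2153,-.0125],.339)
p,d=eyes.grab_frame('wrist');cv2.imwrite('pics/l3.png',p)"
```

```text
t 18.9 at [ 0.5271 -0.2149 -0.0081] [-1.57  -0.002  0.342] F [ 0.43  0.52 -0.47] w 0.0873
linear [-0.0023, 0.0044, 0.0004] rot [-0.03, 0.17, 0.12]
```

View pics/l3.png

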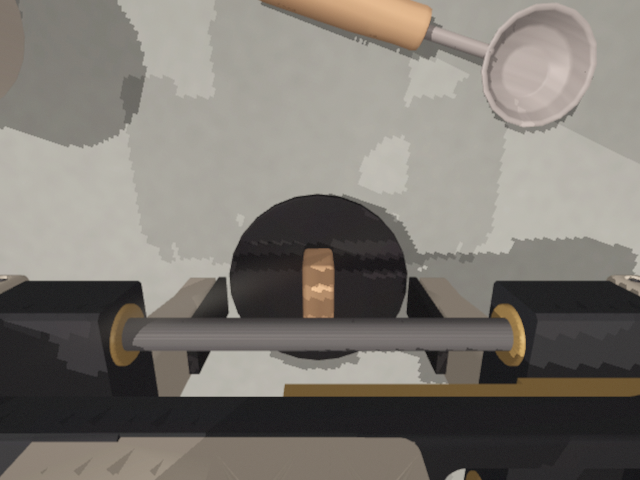

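Call:
{"fn": "play_rows", "kwargs": {
  "increments": [
    {"linear":[-0.002,0.003,0.0003],"rotation":[0,0.1,0.1],"claw":0},
    {"linear":[-0.002,0.004,0.0003],"rotation":[0,0.1,0.1],"claw":0.5},
    {"linear":[-0.002,0.004,0.0003],"rotation":[0,0.1,0.1],"claw":1},
    {"linear":[-0.002,0.004,0.0003],"rotation":[0,0.1,0.1],"claw":1},
    {"linear":[-0.002,0.004,0.0003],"rotation":[0,0.1,0.1],"claw":1}
  ],
  "newtons": 15
}}

```text
t: 19.58
eef_pos: [0.5253, -0.2154, -0.0119]
ee_rot: [-1.57, -0.001, 0.34]
force: [0.5, 0.3, -1.2]
width: 0.0532
```

Call:
{"fn": "play_rows", "kwargs": {
  "increments": [
    {"linear":[0,0,0],"rotation":[0,0,0],"claw":1},
    {"linear":[0,0,0],"rotation":[0,0,0],"claw":1}
  ]
}}

```text
t: 19.82
eef_pos: [0.5253, -0.2154, -0.0119]
ee_rot: [-1.57, -0.001, 0.34]
force: [0.0, 0.2, 0.4]
width: 0.0331
```

Call:
{"fn": "play_rows", "kwargs": {
  "increments": [
    {"linear":[0,0,0],"rotation":[0,0,0],"claw":1},
    {"linear":[0,0,0],"rotation":[0,0,0],"claw":1},
    {"linear":[0,0,0],"rotation":[0,0,0],"claw":1}
  ]
}}

```text
t: 20.2
eef_pos: [0.5253, -0.2154, -0.0119]
ee_rot: [-1.57, -0.001, 0.34]
force: [1.2, -0.0, -0.4]
width: 0.0142
```

Call:
{"fn": "play_rows", "kwargs": {
  "increments": [
    {"linear":[0,-0.03,0],"rotation":[0,0,0],"claw":1},
    {"linear":[0,-0.08,0],"rotation":[0,0,0],"claw":1},
    {"linear":[0,-0.14,0],"rotation":[0,0,0],"claw":1},
    {"linear":[0,-0.185,0],"rotation":[0,0,0],"claw":1},
    {"linear":[0,-0.185,0],"rotation":[0,0,0],"claw":1}
  ]
}}

```text
t: 20.82
eef_pos: [0.5275, -0.2159, 0.1773]
ee_rot: [-1.574, -0.007, 0.34]
force: [-0.8, 0.1, -1.5]
width: 0.0141
```

```bash
python3 -c "
from h import *
goto([.5886,.2243,.175],.339); print(readout.get_state()['q'].round(2))
p,d=eyes.grab_frame('wrist');cv2.imwrite('pics/l4.png',p)"
```

```text
t 20.82 at [ 0.5275 -0.2159  0.1773] [-1.574 -0.007  0.34 ] F [-0.77  0.09 -1.51] w 0.0141
linear [0.2046, 0.0025, 0.3946] rot [0.19, 0.08, 0.43]
[-0.05  0.19 -0.25  0.   -1.13 -1.19]
```

View pics/l4.png

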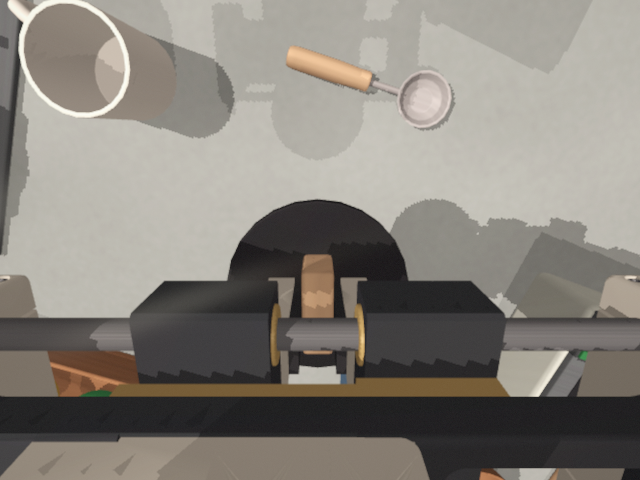

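Call:
{"fn": "play_rows", "kwargs": {
  "increments": [
    {"linear":[0.2046,0.0,0.3946],"rotation":[0.2,0,0.4],"claw":1},
    {"linear":[0.2046,0.0,0.3946],"rotation":[0.2,0,0.4],"claw":1},
    {"linear":[0.2046,0.0,0.3946],"rotation":[0.2,0,0.4],"claw":1},
    {"linear":[0.2046,0.0,0.3946],"rotation":[0.2,0,0.4],"claw":1},
    {"linear":[0.2046,0.0,0.3946],"rotation":[0.2,0,0.4],"claw":1}
  ]
}}

```text
t: 21.5
eef_pos: [0.5677, 0.0957, 0.1727]
ee_rot: [-1.568, 0.006, 0.34]
force: [2.0, -0.9, -0.8]
width: 0.0141
```

```bash
python3 -c "
from h import *
goto([.5886,.2243,.175],.339)"
```

```text
t 21.5 at [0.5677 0.0957 0.1727] [-1.568  0.006  0.34 ] F [ 1.96 -0.91 -0.82] w 0.0141
linear [0.0626, -0.0024, 0.1143] rot [-0.16, 0.05, -0.33]
```

Call:
{"fn": "play_rows", "kwargs": {
  "increments": [
    {"linear":[0.0626,-0.003,0.1143],"rotation":[-0.1,0,-0.3],"claw":1},
    {"linear":[0.0626,-0.003,0.1143],"rotation":[-0.1,0,-0.3],"claw":1},
    {"linear":[0.0626,-0.003,0.1143],"rotation":[-0.1,0,-0.3],"claw":1},
    {"linear":[0.0626,-0.003,0.1143],"rotation":[-0.1,0,-0.3],"claw":1},
    {"linear":[0.0626,-0.003,0.1143],"rotation":[-0.1,0,-0.3],"claw":1}
  ]
}}

```text
t: 22.12
eef_pos: [0.5881, 0.223, 0.1748]
ee_rot: [-1.57, 0.002, 0.339]
force: [0.1, -0.2, -1.4]
width: 0.0138
```

```bash
python3 -c "
from h import *
for c in ('side','scene','wrist'):
  p,d=eyes.grab_frame(c);m=eyes.camera_model(c);np.savez('pics/h_'+c+'.npz',p=p,d=d,**m)
  if c!='wrist': cv2.imwrite('pics/h_'+c+'.png',cv2.resize(p[190:360,230:460],None,fx=3,fy=3))
goto([.5888,.2246,.150],.339)
m=eyes.camera_model('wrist')
f=np.load('pics/h_wrist.npz');d=f['d'];v,u=np.nonzero(d>0);X=unproj(m,u.astype(float),v.astype(float),d[v,u].astype(float))
s=readout.get_state()['eef_pos']
k=(abs(X[:,2]-(s[2]+.0119+.02))<.006)&(np.hypot(X[:,0]-s[0],X[:,1]-s[1])<.06); print(k.sum(),np.median(X[k,2]))
import scipy.optimize as so
Q=X[k][:,:2]
# outer edge circle fit radius .046: use hull pts at far side
h=cv2.convexHull(Q.astype(np.float32))[:,0]; a=h-s[:2]; ax=np.array([np.cos(.34),np.sin(.34)]); h=h[a@ax<-.008]
r=so.least_squares(lambda c:np.hypot(*(h-c).T)-.046,s[:2]); print('lid centre',r.x,len(h),np.abs(r.fun).max(),'tcp',s)
"
```

```text
t 22.27 at [0.5886 0.2231 0.1758] [-1.57e+00  1.00e-03  3.38e-01] F [ 0.27  0.27 -1.21] w 0.0141
linear [0.0007, 0.0258, 0.0013] rot [-0.06, -0.03, -0.03]
10830 0.20787397643701447
lid centre [0.58857694 0.22294888] 40 0.00036622780395818844 tcp [0.58859641 0.22307413 0.17575754]
```

View pics/h_scene.png

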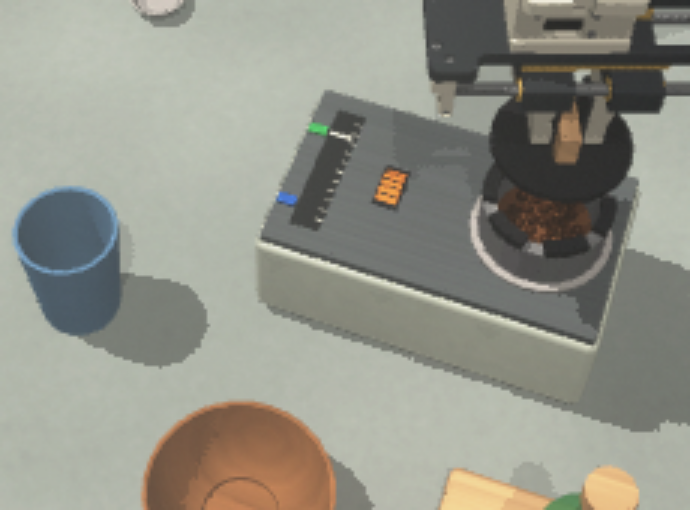

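View pics/h_side.png

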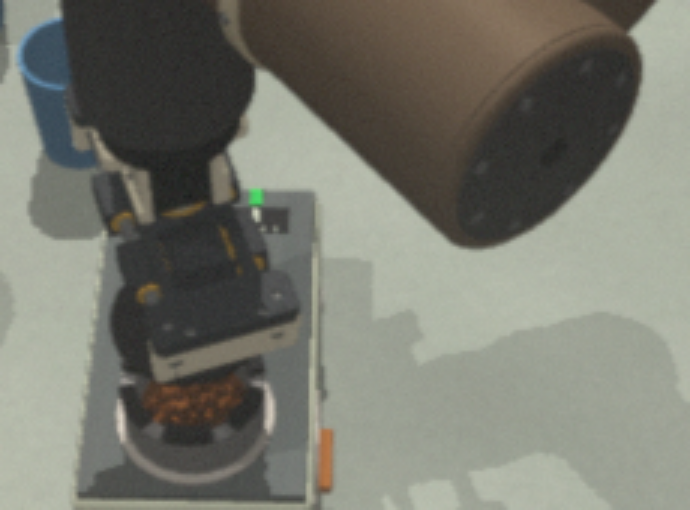

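Call:
{"fn": "play_rows", "kwargs": {
  "increments": [
    {"linear":[0.0006,0.015,0.0013],"rotation":[0,0,0],"claw":1},
    {"linear":[0.0006,0.03,0.0013],"rotation":[0,0,0],"claw":1},
    {"linear":[0.0006,0.037,0.0013],"rotation":[0,0,0],"claw":1},
    {"linear":[0.0006,0.037,0.0013],"rotation":[0,0,0],"claw":1},
    {"linear":[0.0006,0.037,0.0013],"rotation":[0,0,0],"claw":1}
  ]
}}

```text
t: 22.9
eef_pos: [0.589, 0.2247, 0.139]
ee_rot: [-1.57, 0.0, 0.339]
force: [-0.0, -0.5, -0.5]
width: 0.0139
```

```bash
python3 -c "
from h import *
goto([.5887,.2245,.127],.339)"
```

```text
t 22.9 at [0.589  0.2247 0.139 ] [-1.57   0.     0.339] F [-0.03 -0.53 -0.48] w 0.0139
linear [-0.0004, 0.012, -0.0001] rot [-0.06, -0.02, -0.0]
```

Call:
{"fn": "play_rows", "kwargs": {
  "increments": [
    {"linear":[-0.0003,0.004,0],"rotation":[0,0,0],"claw":1},
    {"linear":[-0.0003,0.008,0],"rotation":[0,0,0],"claw":1},
    {"linear":[-0.0003,0.011,0],"rotation":[0,0,0],"claw":1},
    {"linear":[-0.0003,0.012,0],"rotation":[0,0,0],"claw":1}
  ]
}}

```text
t: 23.4
eef_pos: [0.5886, 0.2246, 0.1267]
ee_rot: [-1.57, 0.0, 0.339]
force: [0.2, -0.2, -1.6]
width: 0.0136
```

Call:
{"fn": "play_rows", "kwargs": {
  "increments": [
    {"linear":[0,0.0012,0],"rotation":[0,0,0],"claw":1},
    {"linear":[0,0.002,0],"rotation":[0,0,0],"claw":1}
  ]
}}

```text
t: 23.65
eef_pos: [0.5888, 0.2246, 0.125]
ee_rot: [-1.57, -0.0, 0.339]
force: [-1.5, -0.1, 4.2]
width: 0.0137
```

Call:
{"fn": "play_rows", "kwargs": {
  "increments": [
    {"linear":[0,-0.001,0],"rotation":[0,0,0],"claw":0.81},
    {"linear":[0,-0.001,0],"rotation":[0,0,0],"claw":0.81}
  ]
}}

```text
t: 23.9
eef_pos: [0.589, 0.2247, 0.1264]
ee_rot: [-1.57, -0.001, 0.339]
force: [-1.4, 0.8, -0.4]
width: 0.0166
```

Call:
{"fn": "play_rows", "kwargs": {
  "increments": [
    {"linear":[0,0,0],"rotation":[0,4,0],"claw":0.81},
    {"linear":[0,0,0],"rotation":[0,8,0],"claw":0.81},
    {"linear":[0,0,0],"rotation":[0,12,0],"claw":0.81},
    {"linear":[0,0,0],"rotation":[0,16,0],"claw":0.81},
    {"linear":[0,0,0],"rotation":[0,20,0],"claw":0.81}
  ]
}}

```text
t: 24.52
eef_pos: [0.5891, 0.2248, 0.1265]
ee_rot: [-1.57, -0.001, -0.013]
force: [0.1, -0.3, 0.0]
width: 0.0167
```

```bash
cat > top.py <<'E'
from h import *
import sys
s=readout.get_state(); m=eyes.camera_model('wrist');p,d=eyes.grab_frame('wrist');cv2.imwrite(f'pics/{sys.argv[1]}.png',p)
v,u=np.nonzero(d>0);X=unproj(m,u.astype(float),v.astype(float),d[v,u].astype(float))
c=np.array([.5887,.2245]); r=np.hypot(*(X[:,:2]-c).T)
k=(r<.043)&(r>.015)&(X[:,2]>.135)&(X[:,2]<.163)&(v<285); A=np.c_[X[k,:2]-c,np.ones(k.sum())]
co=np.linalg.lstsq(A,X[k,2],rcond=None)[0]; print('disc top z at centre',co[2].round(4),'tilt',co[:2].round(4),'med',np.median(X[k,2]).round(4),k.sum())
goto([.5887,.2245,s['eef_pos'][2]],s['ee_rot'][2]); print('q6',s['q'][5])
k=(r<.03)&(X[:,2]>co[2]+.02)&(X[:,2]<co[2]+.032)&(v<285)
if k.sum()>10: print('bar',cv2.minAreaRect(X[k,:2].astype(np.float32)))
E
python3 top.py t1
```

```text
disc top z at centre 0.1572 tilt [ 0.0004 -0.0001] med 0.1572 8621
t 24.57 at [0.5891 0.2247 0.1265] [-1.57e+00 -1.00e-03 -1.60e-02] F [ 0.79  0.6  -0.3 ] w 0.0165
linear [-0.0004, -0.0, -0.0002] rot [-0.07, -0.19, 0.03]
q6 -2.2562259324884355
bar ((0.5725507736206055, 0.22523705661296844), (0.03826155886054039, 0.009800749830901623), 89.31391143798828)
```

View pics/t1.png

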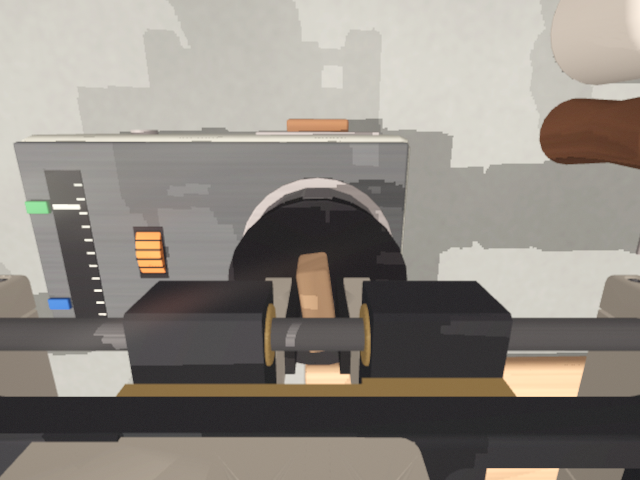

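Call:
{"fn": "play_rows", "kwargs": {
  "increments": [
    {"linear":[-0.0004,0,0],"rotation":[0,4,0],"claw":0.81},
    {"linear":[-0.0004,0,0],"rotation":[0,8,0],"claw":0.81},
    {"linear":[-0.0004,0,0],"rotation":[0,12,0],"claw":0.81},
    {"linear":[-0.0004,0,0],"rotation":[0,16,0],"claw":0.81},
    {"linear":[-0.0004,0,0],"rotation":[0,20,0],"claw":0.81}
  ]
}}

```text
t: 25.2
eef_pos: [0.5887, 0.2248, 0.1265]
ee_rot: [-1.569, -0.0, -0.366]
force: [-1.0, -0.1, -0.6]
width: 0.0168
```

```bash
python3 top.py t2
```

```text
disc top z at centre 0.1572 tilt [0.0001 0.0005] med 0.1572 8525
t 25.25 at [0.5887 0.2248 0.1265] [-1.569 -0.    -0.369] F [ 0.13  0.42 -0.91] w 0.0168
linear [0.0001, -0.0, -0.0003] rot [-0.08, -0.19, 0.0]
q6 -2.610035639816221
bar ((0.5733917951583862, 0.23029261827468872), (0.039048753678798676, 0.009648486040532589), 68.90202331542969)
```

Call:
{"fn": "play_rows", "kwargs": {
  "increments": [
    {"linear":[0,0,0],"rotation":[0,4,0],"claw":0.81},
    {"linear":[0,0,0],"rotation":[0,8,0],"claw":0.81},
    {"linear":[0,0,0],"rotation":[0,12,0],"claw":0.81},
    {"linear":[0,0,0],"rotation":[0,16,0],"claw":0.81},
    {"linear":[0,0,0],"rotation":[0,20,0],"claw":0.81}
  ]
}}

```text
t: 25.88
eef_pos: [0.5888, 0.2251, 0.1265]
ee_rot: [-1.569, 0.0, -0.717]
force: [1.4, 0.5, -0.4]
width: 0.0184
```

```bash
python3 top.py t3
```

```text
disc top z at centre 0.1514 tilt [ 0.0015 -0.0026] med 0.1512 8617
t 25.93 at [0.5889 0.2251 0.1266] [-1.569  0.    -0.721] F [ 0.72  0.4  -0.26] w 0.0187
linear [0.0003, 0.0, -0.0006] rot [-0.1, -0.19, -0.01]
q6 -2.9617496225459403
bar ((0.5772722959518433, 0.23462364077568054), (0.04927860572934151, 0.011092174798250198), 48.72935485839844)
```

View pics/t3.png

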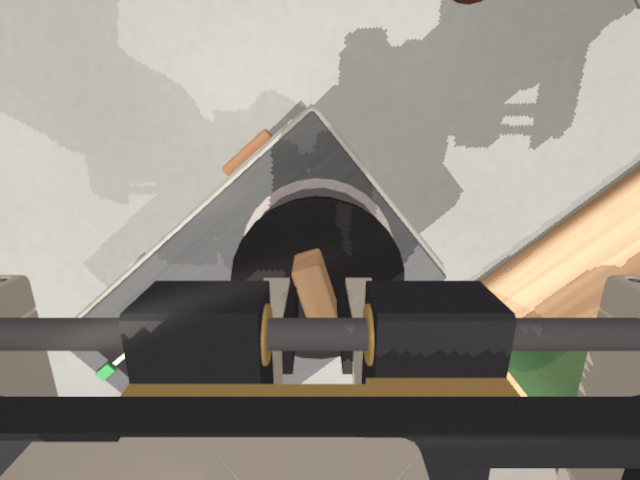

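Call:
{"fn": "play_rows", "kwargs": {
  "increments": [
    {"linear":[0,0,0],"rotation":[0,-5,0],"claw":0.7},
    {"linear":[0,0,0],"rotation":[0,-8,0],"claw":0.5},
    {"linear":[0,0,0],"rotation":[0,-8,0],"claw":0.4},
    {"linear":[0,0,0],"rotation":[0,-8,0],"claw":0.4}
  ]
}}

```text
t: 26.42
eef_pos: [0.5888, 0.2251, 0.1266]
ee_rot: [-1.569, -0.0, -0.581]
force: [0.2, -1.3, -0.2]
width: 0.0494
```

Call:
{"fn": "play_rows", "kwargs": {
  "increments": [
    {"linear":[0,-0.01,0],"rotation":[0,0,0],"claw":0.4},
    {"linear":[0,-0.04,0],"rotation":[0,0,0],"claw":0.4},
    {"linear":[0,-0.09,0],"rotation":[0,0,0],"claw":0.4},
    {"linear":[0,-0.12,0],"rotation":[0,0,0],"claw":0.4},
    {"linear":[0,-0.12,0],"rotation":[0,0,0],"claw":0.4}
  ]
}}

```text
t: 27.05
eef_pos: [0.5902, 0.2256, 0.2507]
ee_rot: [-1.563, -0.003, -0.581]
force: [-0.2, 0.2, -0.7]
width: 0.0528
```

```bash
python3 -c "
from h import *
goto([.65,.09,.246],-.0165)"
```

```text
t 27.05 at [0.5902 0.2256 0.2507] [-1.563 -0.003 -0.581] F [-0.17  0.21 -0.68] w 0.0528
linear [0.1244, 0.0044, -0.0805] rot [-0.37, -32.35, 0.27]
```

Call:
{"fn": "play_rows", "kwargs": {
  "increments": [
    {"linear":[0.1244,0,-0.0805],"rotation":[-0.4,-32.3,0.3],"claw":0.4},
    {"linear":[0.1244,0,-0.0805],"rotation":[-0.4,-32.3,0.3],"claw":0.4},
    {"linear":[0.1244,0,-0.0805],"rotation":[-0.4,-32.3,0.3],"claw":0.4},
    {"linear":[0.1244,0,-0.0805],"rotation":[-0.4,-32.3,0.3],"claw":0.4},
    {"linear":[0.1244,0,-0.0805],"rotation":[-0.4,-32.3,0.3],"claw":0.4}
  ]
}}

```text
t: 27.68
eef_pos: [0.6496, 0.0901, 0.2499]
ee_rot: [-1.571, 0.001, -0.02]
force: [-0.3, 0.8, -0.5]
width: 0.0531
```

```bash
python3 look.py f1; python3 top.py f2; python3 -c "
from h import *
for c in ('scene','side'):
  p,d=eyes.grab_frame(c); cv2.imwrite('pics/f_'+c+'.png',p)
  for l in ['mug','tumbler1','spoon']:
    P,r,_=pts(c,l,d)
    if P is not None: print(c,l,np.median(P,0).round(3))"
```

```text
t 27.73 at [0.6496 0.0905 0.2501] [-1.571e+00  1.000e-03 -1.900e-02] F [-0.29  0.67 -0.39] w 0.0526
linear [-0.0543, 0.1817, 0.0228] rot [0.02, -0.14, -0.06]
green (array([0.55579387, 0.04790631, 0.103     ]), array([269.66423358, 112.97810219]), np.int32(137))
blue (array([0.6231711 , 0.04684226, 0.103     ]), array([272.5, 186.5]), np.int32(112))
orange (array([0.58421214, 0.11425497, 0.104     ]), array([342.21158129, 143.66146993]), np.int32(449))
dp -0.000293168695956522
peak 248.14535903930664
disc top z at centre 0.1513 tilt [-0.0001 -0.0005] med 0.1512 7240
t 27.77 at [0.6496 0.0908 0.2503] [-1.571e+00  1.000e-03 -1.800e-02] F [ 0.3  -0.33 -0.37] w 0.0526
linear [-0.0633, 0.0002, 0.1326] rot [0.02, 0.05, -0.05]
q6 -2.0249345747621232
bar ((0.5882828235626221, 0.22404760122299194), (0.014672999270260334, 0.04006814956665039), 67.09699249267578)
scene mug [ 0.479 -0.417  0.058]
scene tumbler1 [ 0.699 -0.094  0.065]
scene spoon [ 0.402 -0.211  0.011]
side mug [ 0.465 -0.396  0.056]
side tumbler1 [ 0.696 -0.064  0.046]
side spoon [ 0.399 -0.174  0.013]
```

View pics/f1.png

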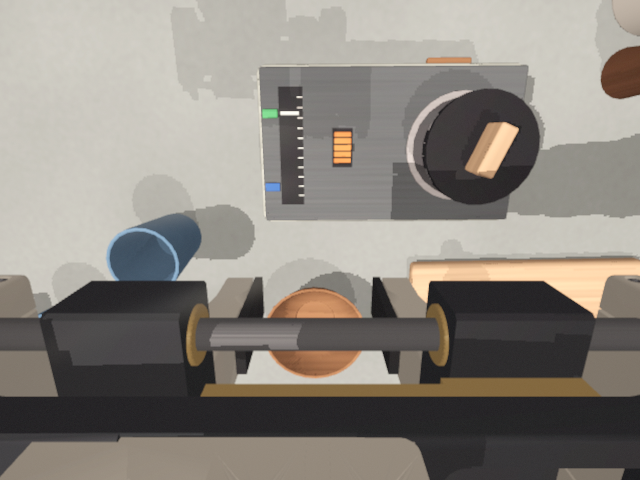

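View pics/f_scene.png

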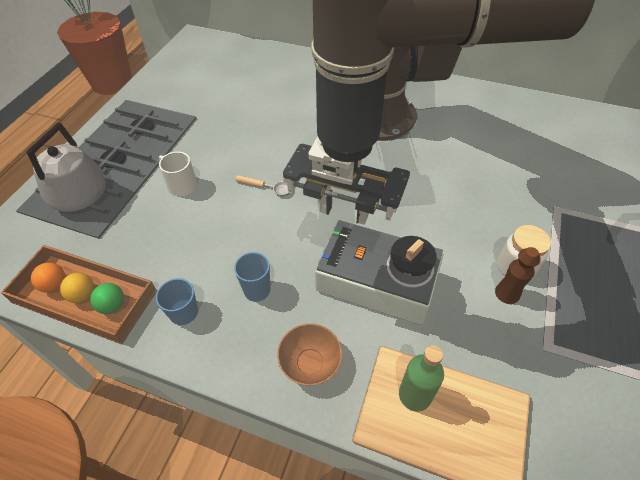

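```bash
python3 -c "
from station import job; print(job.job_done())"
```

```text
the job is handed in; nothing more can be done
None
```

The grinder is set and the job is handed in at about 28 s of the 72 s allowed. No verdict was reported.

- **Wheel:** I rolled it in six strokes. The last picture, taken after the lid was on, shows the pointer 0.3 mm past the centre of the green tab. It read 0.2 mm just before the lid.
- **Lid:** It rode on its lugs with its top at 157 mm. After about 60° of turning with loose fingers it dropped to 151 mm and lies level, which matches fully home. The fingers are open and clear of it.
- **Other things:** The scene picture shows everything else standing where it was. Mug and tumbler positions agree within a few millimetres where they were in plain view. The side camera put the tumbler about 12 mm off, and the scene camera put the spoon about 25 mm off. I took both to be partly hidden by the arm, because the other camera showed little change for each.
- **Fingertip disagreement:** The real fingertips sit about 38 mm short of the reported TCP along the tool's y axis. I saw this in all three cameras, and a missing contact force confirmed it. I corrected for it throughout.
- **Lossy strokes:** A few wheel strokes lost more than the 1 to 2 mm of slip stated, because pressing down pushed the fingertip back. One even moved the pointer 0.7 mm the wrong way. Later strokes corrected this.

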